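# Unlock the double-door stock cabinet and put the couplings away

### The arm

A 7-joint arm with a two-finger parallel gripper is mounted at the origin on the work surface. World frame = base frame: x ahead of the robot, y to its left, z up, the work surface at z = 0. Lengths are in m, angles in rad, forces in N, time in s.
With the tool pointing down it reaches from about 0.425 to 0.95 m from the base axis. Payload 16.7 kg.
Tool frame: the origin (TCP) lies at the very end of the fingers, on their centre line; the grasp point (between the pads) lies 19 mm behind it; z points along the fingers, y is the direction in which the jaws open and shut (so a half turn about z gives the same grasp; the last joint's range is limited). The gripper opens to 94 mm and grips with 3 to 60 N. Pads are 16 mm wide; open, the fingers measure 119 mm over their backs; the gripper's body (75 mm by 177 mm) begins 78 mm behind the grasp point.
Start: joints at [-1.276, 0.426, 0.074, 1.606, -0.034, 1.111, -0.067], TCP at [0.29, 0.609, 0.205] pointing down, gripper open.
Joint ranges: [-2.85, 2.85], [-0.5, 2.14], [-1.23, 1.37], [0.21, 2.46], [-1.02, 4.16], [0.16, 2.05], [-2.73, 2.73]. Speed limits (rad/s): [1.89, 1.89, 2.39, 2.39, 3.01, 3.01, 3.01].

### API

Orientations are given as a 3x3 rotation matrix whose columns are the frame's x, y, z axes.
In Python, from workcell import get_state, grab_frame, get_calibration, sign_off gives the robot as it stands.
- The arm moves only by the tool move_arm, never from a script. Its argument "targets" is a list of rows, each a list of 7 numbers: the gripper's target within -1 to 1 (shut at 1, half-way at 0, fully open at -1), then the shift along the tool's x, y, z in m, then the turn, a rotation vector about the tool's x, y, z in rad. In form: [[claw, dx, dy, dz, rx, ry, rz], ...]. A call has 1 to 20 rows; each row is the pose to reach, as a shift and turn from the pose commanded when the call began, along the tool's axes at that moment; what a row does not reach only later rows make up. A row lasts 1/8 s, in which the tool goes at most 62.5 mm and 10.7 degrees, less where a joint would pass 70% of its speed; a pose out of reach is approached as far as the arm can. A call with a gripper value outside its range is refused whole. The fingers move at their own pace and stop on an object; "squeeze" is the grip in N (left out, the last holds). Time passes only in rows, so rows that repeat a pose let the fingers close. It gives the time, the measured TCP pose, the force and the opening at its end, in the units of the state.
- get_state(): the state, without advancing time (a new reading comes with each control period).
- grab_frame(name): name is "scene" or "top" or "wrist"; returns the picture (420x560x3 uint8, red, green, blue); there is no depth.
- get_calibration(name): a dict with "vfov" (degrees; the focal length in pixels is half the picture's height over the tangent of half this angle, whatever the lens; pixels are square), "cx", "cy" (the principal point, pixels), "eye" and "attitude" of the camera in the world. Camera axes: x right, y down, z forward; pixel columns grow to the right and rows downward; lengths in m; the calibration is good to about 2 mm. A picture is of the moment at which its call begins: read the wrist's pose just before it. get_calibration takes no time and is no camera call; for the wrist camera it gives the pose at the moment of the call.
- sign_off(): hands the job in, once; it reports no verdict.
The state is a dict: "time": time; "joints": joint angles; "dq": joint speeds; "effort": joint torques, N m; "position": TCP position; "eef_rot": TCP orientation; "wrist_force": force on the tool from outside, world axes, zero at the start; "wrist_torque": the same for the moment, N m; "opening": finger opening in m.
Only numpy, scipy, OpenCV 4.12 (cv2) and the standard library are available. Lean on these libraries where they do the work, as an engineer would, in place of code of your own. Each camera call takes 0.05 s, during which the arm holds its last target.

### The job

Put the pipe couplings away in the cabinet: knock the yellow sprung pin fully down with the mallet (not with the fingers) and stand the mallet back on its mat, then swing the left leaf wide open, after it the overlapped right leaf, and draw the tray right out. Stand every coupling upright in the tray, slide the tray fully home with them and leave both leaves wide open. Leave the other things on the table where they are.

Things in the scene. Friction and masses are not known exactly. Their poses are not given: they have to be found in the camera images.
- cabinet: Low double-door cabinet fixed on the table, 360 mm wide, grey, blue roof 190 mm up; its front (-x) faces the robot. Origin: on the table, under the middle of the shut leaves' front face; x into the cabinet, y to the robot's left. The roof starts 60 mm behind the front face: the space before it is open from above. A base board 20 mm thick juts 75 mm out in front. Inside is a pull-out tray.
- left_leaf (a joint): Opening angle (rad) of the left (+y) blue leaf: 0 shut, grows as it swings out towards the robot, stop at 1.9. 177 mm wide, 15 mm thick, from 42 to 172 mm above the table. A strip on its free edge laps 22 mm over the front of the right leaf, which cannot open before it. The sprung catch bars it while up. It stays where it is left; moving it takes about 1 N at the pull.
- right_leaf (a joint): Opening angle (rad) of the right (-y) blue leaf, the overlapped one; same size, same meaning and stop.
- left_hinge (a point): Point on the left leaf's upright hinge axis, 175 mm above the table, at the outer front corner of the cabinet (its axes turn with the leaf).
- right_hinge (a point): The same for the right leaf.
- left_pull (a point): Top end of the left leaf's pull: an upright round steel bar 16 mm across, from 85 to 175 mm above the table, its axis 38 mm in front of the leaf's face and 143 mm sideways from the hinge axis; two thin arms at 92 and 116 mm above the table join it to the leaf, above them it is free to grip from above.
- right_pull (a point): Top end of the right leaf's pull: the same bar, 131 mm sideways from the hinge axis.
- tray (a joint): How far the tray is drawn out (m) along the cabinet's -x: 0 home, 0.18 at its stop; about 2 N of friction, stays where it is left. The leaves bar it unless open to about 1.5 rad. Inside 150 (x) by 260 mm (y), walls 35 mm above its floor; the floor is 51 mm above the table, its centre 102 mm behind (+x of) the axis of the tray's pull. Drawn right out, the whole inside lies in front of the roof.
- tray_pull (a point): Top end of the tray's pull: upright round steel bar 16 mm across in the middle of the tray's front, reaching 181 mm above the table, its axis 22 mm ahead of the front, free all round from 90 mm above the table up. With the tray home it stands 30 mm behind the front face of the shut leaves and 30 mm ahead of the roof's edge. Axes like the cabinet's; 130 mm above the tray's floor.
- catch (a joint): How far the sprung catch is driven down (m): 0 up (bars the left leaf), 0.025 fully down. From 0.018 on the leaf passes over it. It takes about 7 to 9 N to drive down, and it stays where it is left.
- pin_top (a point): Centre of the top face of the catch's striking pin: yellow head 28 mm across, the pin standing on the base board 50 mm in front of the left leaf's face, 90 mm left of the cabinet's middle. The top face is 60 mm above the table when up; it moves straight down with the catch. Only for the mallet.
- mallet: Mallet standing on one striking face on its mat: white upright head with a dark band, 54 mm across and 80 mm tall, and a level wooden handle, 22 mm wide and 28 mm tall, whose centre line is 45 mm above the lower face and which runs out 158 mm from the head's axis along the mallet's own -x. 0.42 kg, most of it in the head. Origin: centre of the head's lower striking face; z up.
- mat: Flat black rubber mat 190 x 110 mm, 4 mm thick, fixed on the table; origin at the centre of its underside. Home of the mallet.
- coupling1: Grey plastic pipe coupling closed with dark dust plugs, an upright cylinder 56 mm across and 60 mm tall, 0.11 to 0.22 kg. Origin: centre of its underside. Not present in every start.
- coupling2: Grey plastic pipe coupling closed with dark dust plugs, an upright cylinder 56 mm across and 60 mm tall, 0.11 to 0.22 kg. Origin: centre of its underside. Not present in every start.
- coupling3: Cream plastic pipe coupling closed with dark dust plugs, an upright cylinder 56 mm across and 60 mm tall, 0.11 to 0.22 kg. Origin: centre of its underside. Not present in every start.
- coupling4: Cream plastic pipe coupling closed with dark dust plugs, an upright cylinder 56 mm across and 60 mm tall, 0.11 to 0.22 kg. Origin: centre of its underside. Not present in every start.
- elbow_grey: Bystander: grey plastic 90-degree pipe elbow, lying flat, 48 mm thick, each leg 60 mm from the bend (origin). Origin at its underside.
- elbow_cream: Bystander: cream plastic 90-degree pipe elbow, lying flat, 48 mm thick, each leg 60 mm from the bend (origin). Origin at its underside.
- valve: Bystander: grey plastic ball valve with green lever, 90 mm long. Origin at its underside.
- tin: Bystander: upright tin, 72 mm across, 100 mm tall. Origin at its underside.
- tape: Bystander: roll of orange tape, 96 mm across, 25 mm tall. Origin at its underside.
- carton: Bystander: closed cardboard carton 110 x 80 x 70 mm. Origin at its underside.

How it is judged:
On the way, in this order (a step that is already met when the one before it is completed fails the run):
1. the catch is driven down by the mallet (value of joint catch above 0.019 m and contact force between mallet and catch above 0.5 N), for 0.02 s.
2. the left leaf is swung wide open while the right one is still shut (value of joint left_leaf above 1.4 rad and value of joint right_leaf below 0.2 rad), for 0.2 s.
3. the right leaf is swung wide open (value of joint right_leaf above 1.4 rad), for 0.2 s.
4. the tray is drawn out (value of joint tray above 0.14 m), for 0.2 s.
5. all couplings stand upright in the drawn-out tray (x of coupling1 in the frame of tray_pull between 0.047 and 0.157 m and y of coupling1 in the frame of tray_pull between -0.11 and 0.11 m and z of coupling1 in the frame of tray_pull between -0.142 and -0.118 m and angle between each of coupling1, coupling2, coupling3, coupling4's own z axis and vertical below 0.2 rad and x of coupling2 in the frame of tray_pull between 0.047 and 0.157 m and y of coupling2 in the frame of tray_pull between -0.11 and 0.11 m and z of coupling2 in the frame of tray_pull between -0.142 and -0.118 m and x of coupling3 in the frame of tray_pull between 0.047 and 0.157 m and y of coupling3 in the frame of tray_pull between -0.11 and 0.11 m and z of coupling3 in the frame of tray_pull between -0.142 and -0.118 m and x of coupling4 in the frame of tray_pull between 0.047 and 0.157 m and y of coupling4 in the frame of tray_pull between -0.11 and 0.11 m and z of coupling4 in the frame of tray_pull between -0.142 and -0.118 m and linear speed of each of coupling1, coupling2, coupling3, coupling4 below 0.03 m/s and value of joint tray above 0.1 m), for 0.2 s.
At the end, for the whole second after the job is handed in: Every coupling present stands upright (within 0.2 rad) and at rest on the tray's floor, the tray is home (within 12 mm), both leaves are open more than 1.4 rad, and the mallet stands on its face with its head's axis over the mat (x of coupling1 in the frame of tray_pull between 0.047 and 0.157 m and y of coupling1 in the frame of tray_pull between -0.11 and 0.11 m and z of coupling1 in the frame of tray_pull between -0.142 and -0.118 m and angle between each of coupling1, coupling2, coupling3, coupling4, mallet's own z axis and vertical below 0.2 rad and x of coupling2 in the frame of tray_pull between 0.047 and 0.157 m and y of coupling2 in the frame of tray_pull between -0.11 and 0.11 m and z of coupling2 in the frame of tray_pull between -0.142 and -0.118 m and x of coupling3 in the frame of tray_pull between 0.047 and 0.157 m and y of coupling3 in the frame of tray_pull between -0.11 and 0.11 m and z of coupling3 in the frame of tray_pull between -0.142 and -0.118 m and x of coupling4 in the frame of tray_pull between 0.047 and 0.157 m and y of coupling4 in the frame of tray_pull between -0.11 and 0.11 m and z of coupling4 in the frame of tray_pull between -0.142 and -0.118 m and linear speed of each of coupling1, coupling2, coupling3, coupling4, mallet below 0.03 m/s and value of joint tray below 0.012 m and value of joint each of left_leaf, right_leaf above 1.4 rad and x of mallet in the frame of mat between -0.085 and 0.085 m and y of mallet in the frame of mat between -0.05 and 0.05 m and z of mallet in the frame of mat below 0.012 m); the robot touches nothing.
It fails at once if the striking pin is pressed with the fingers (contact force between the fingers and catch above 3 N).
It fails at once if another thing on the table is pushed away (distance of any of elbow_grey, elbow_cream, valve, tin, tape, carton from where it was at the start of the episode above 0.05 m).
It fails at once if another thing on the table is knocked over (angle between any of elbow_grey, elbow_cream, valve, tin, tape, carton's own z axis and vertical above 0.6 rad).
Of coupling1, coupling2, coupling3, coupling4 only 2 to 4 are there at a start; the rules pass over those that are not, and their reading is None.
At some moment in a run one of coupling1, coupling2, coupling3, coupling4 may be knocked a few centimetres aside while the robot is not near it.
It also fails if it takes over 210 s, if anything falls off the work surface, if the arm or the gripper's body presses on something with over 40 N, if the wrist force passes 120 N, or if a joint passes its speed limit or range.

## Working session

There is one attempt and no reset: what is moved stays moved. The work goes in short steps, Python scripts to look and compute and a tool call to move; the robot and the scene stay as the last step left them, time stands still between calls to the robot, and variables do not carry over. Pictures are saved under pics/ and viewed, and the job is handed in when it is done.

Besides the shell and the picture viewer there is one more tool, called after "Request:" by a JSON object that holds its "api" and its "payload", one argument or row to a line. move_arm: Moves the arm, as the interface text tells. Its arguments: {"type":"object","properties":{"targets":{"type":"array"},"squeeze":{"type":"number"}},"required":["targets"]}

```bash
ls; mkdir -p pics; cat > h.py <<'E'
import numpy as np, cv2
from workcell import get_state, grab_frame, get_calibration, sign_off
def save(name,fn):
    c=get_calibration(name); f=grab_frame(name); cv2.imwrite('pics/'+fn,f[:,:,::-1]); return f,c
def ray(c,u,v):
    f=210/np.tan(np.radians(c['vfov'])/2)
    d=np.array([(u-c['cx'])/f,(v-c['cy'])/f,1.])
    return np.array(c['eye']),np.array(c['attitude'])@d
def onz(c,u,v,z):
    e,d=ray(c,u,v); return e+d*(z-e[2])/d[2]
def proj(c,p):
    f=210/np.tan(np.radians(c['vfov'])/2)
    q=np.array(c['attitude']).T@(np.array(p)-np.array(c['eye'])); return np.array([c['cx']+f*q[0]/q[2],c['cy']+f*q[1]/q[2]])
E
python3 - <<'E'
from h import *
np.set_printoptions(precision=4,suppress=True)
s=get_state(); print(s)
for n in('scene','top','wrist'):
    f,c=save(n,n+'0.png'); print(n,c)
E
```

```text
pics
{'time': 0.0, 'joints': array([-1.2755,  0.4267,  0.0739,  1.6066, -0.0341,  1.1108, -0.0671]), 'dq': array([ 0.0008,  0.0003,  0.0016,  0.0001, -0.0011, -0.0004,  0.0005]), 'effort': array([ -0.0006, -93.5831,   3.6663, -45.4197,  -0.0488,   0.0202,
         0.0002]), 'position': array([0.2903, 0.6089, 0.2048]), 'eef_rot': array([[-0.9027,  0.4303, -0.0005],
       [ 0.4303,  0.9027, -0.0012],
       [-0.0001, -0.0013, -1.    ]]), 'wrist_force': array([ 0.0637,  0.7097, -0.4895]), 'wrist_torque': array([-0.015 , -0.0181,  0.0277]), 'opening': 0.09412283452570859}
scene {'vfov': 47.83548049481155, 'cx': 269.0696919246341, 'cy': 199.20343487646383, 'eye': array([1.0688, 0.9543, 1.0222]), 'attitude': array([[-0.8665,  0.302 , -0.3976],
       [ 0.499 ,  0.5478, -0.6715],
       [ 0.015 , -0.7802, -0.6253]])}
top {'vfov': 43.60303577608515, 'cx': 280.83833474265765, 'cy': 211.59096441058458, 'eye': array([ 0.3572, -0.0075,  1.524 ]), 'attitude': array([[ 0.013 , -0.9949,  0.1003],
       [-0.9999, -0.012 ,  0.0111],
       [-0.0099, -0.1004, -0.9949]])}
wrist {'vfov': 70.48213666745858, 'cx': 274.59231444508174, 'cy': 215.0799067497178, 'eye': array([0.2269, 0.6403, 0.3834]), 'attitude': array([[ 0.4319,  0.8742,  0.222 ],
       [ 0.9019, -0.4183, -0.1077],
       [-0.0013,  0.2467, -0.9691]])}
```

View pics/top0.png

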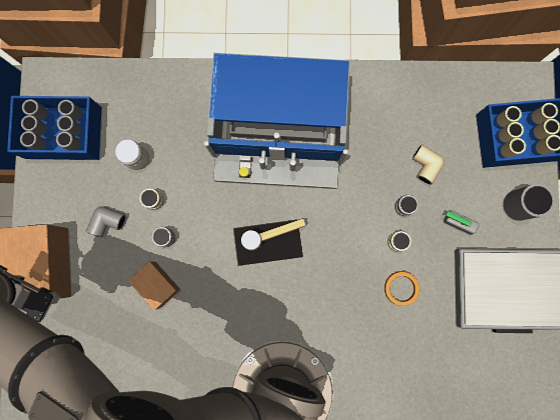

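View pics/scene0.png

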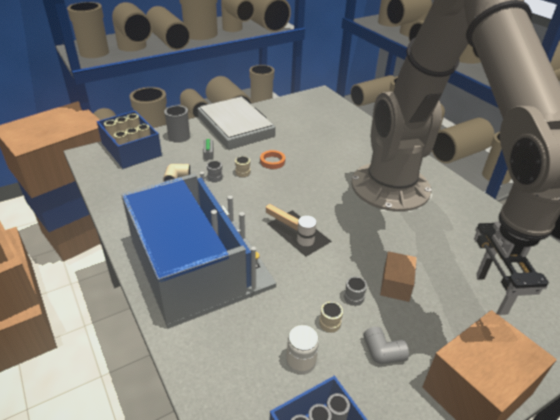

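View pics/wrist0.png

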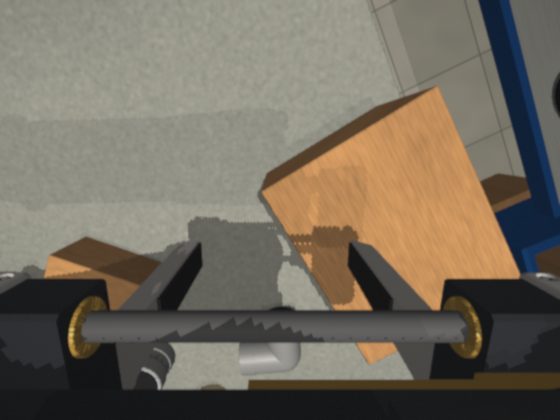

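The top view shows the cabinet (pin at about (244,171), pulls at (263,158) and (294,158)), the mallet (head (252,240), handle towards (303,222)), and four couplings at (150,198), (162,236), (407,204) and (400,240). I'll measure these with enlarged crops.

```bash
python3 - <<'E'
from h import *
f=cv2.imread('pics/top0.png')
cv2.imwrite('pics/cropA.png',cv2.resize(f[125:270,195:360],None,fx=4.5,fy=4,interpolation=cv2.INTER_CUBIC)[:600] if 0 else cv2.resize(f[130:270,195:360],None,fx=4,fy=4,interpolation=cv2.INTER_CUBIC))
a=cv2.resize(f[180:260,130:190],None,fx=6,fy=6,interpolation=cv2.INTER_CUBIC);b=cv2.resize(f[180:260,380:440],None,fx=6,fy=6,interpolation=cv2.INTER_CUBIC)
cv2.imwrite('pics/cropB.png',np.hstack([a,b]))
E
```

```text
(no output)
```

View pics/cropA.png

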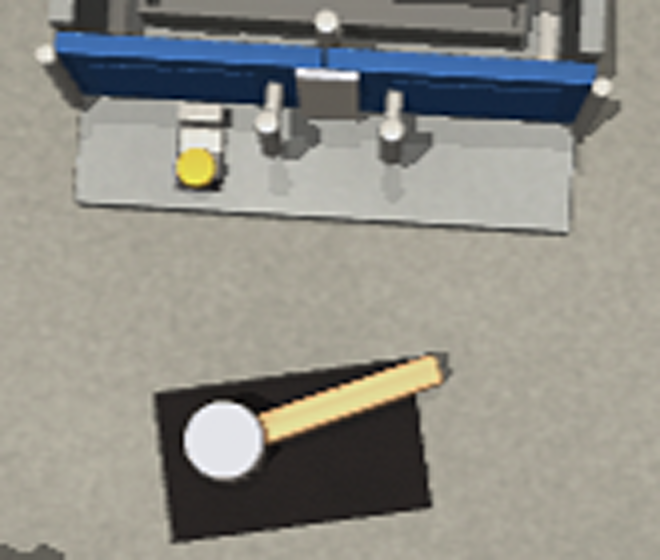

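View pics/cropB.png

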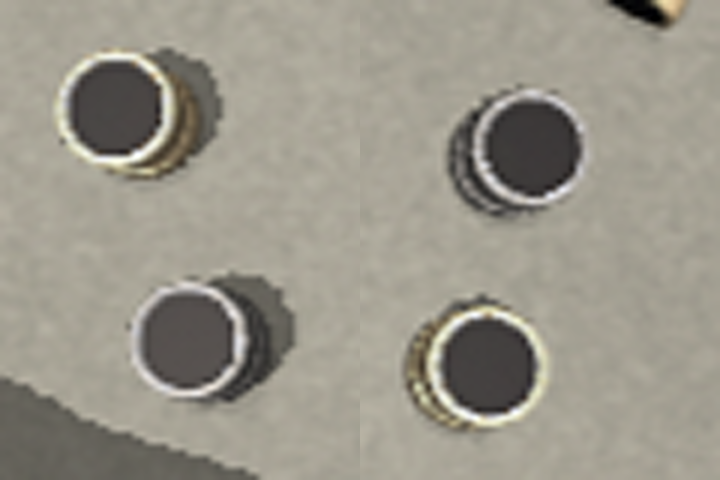

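```bash
python3 - <<'E'
from h import *
np.set_printoptions(precision=4,suppress=True)
c=get_calibration('top')
A=lambda x,y,z:onz(c,195+(x+.5)/4-.5,130+(y+.5)/4-.5,z)
P=dict(lh=(46,55,.175),rh=(603,88,.175),lp=(267,118,.175),rp=(392,128,.175),tp=(326,21,.181),pin=(196,166,.06),mal=(224,440,.084),hend=(438,367,.063),m1=(155,394,.004),m2=(410,357,.004),m3=(431,506,.004),m4=(172,542,.004),bl=(77,204,.02),br=(568,233,.02))
for k,v in P.items(): P[k]=A(*v); print(k,P[k])
def B(x,y,o): return onz(c,o+(x+.5)/6-.5,180+(y+.5)/6-.5,.06)
for n,q in dict(creamL=(117,108,130),greyL=(188,339,130),greyR=(170,147,380),creamR=(127,366,380)).items(): print(n,B(*q))
d=P['lh']-P['rh']; print('cab yaw',np.arctan2(-d[0],d[1]),np.linalg.norm(d))
d=P['bl']-P['br']; print('cab yaw',np.arctan2(-d[0],d[1]),np.linalg.norm(d))
d=P['mal']-P['hend']; print('mallet yaw',np.arctan2(d[1],d[0]),np.linalg.norm(d[:2]))
print('mat',(P['m1']+P['m2']+P['m3']+P['m4'])/4)
print(np.linalg.norm(P['m1']-P['m2']),np.linalg.norm(P['m3']-P['m2']))
# other objs
for n,u,v,z in(('tin',127,152,.1),('elbcream',425,160,.048),('elbgrey',97,217,.048),('carton',153,284,.07),('tape',402,289,.025),('valve',461,222,.04)): print(n,onz(c,u,v,z))
E
```

```text
lh [0.6705 0.2058 0.175 ]
rh [ 0.6525 -0.1588  0.175 ]
lp [0.6302 0.0602 0.175 ]
rp [ 0.6245 -0.0214  0.175 ]
tp [0.6937 0.0225 0.181 ]
pin [0.6185 0.1156 0.06  ]
mal [0.4241 0.0905 0.084 ]
hend [ 0.4778 -0.0565  0.063 ]
m1 [0.4605 0.1467 0.004 ]
m2 [ 0.4897 -0.0381  0.004 ]
m3 [ 0.3821 -0.0543  0.004 ]
m4 [0.3538 0.1321 0.004 ]
bl [0.5968 0.2047 0.02  ]
br [ 0.5796 -0.151   0.02  ]
creamL [0.54   0.3806 0.06  ]
greyL [0.4319 0.3433 0.06  ]
greyR [ 0.5302 -0.3467  0.06  ]
creamR [ 0.4278 -0.3256  0.06  ]
cab yaw -0.049405530241897 0.36496641955350856
cab yaw -0.048085602484342856 0.35611578167435015
mallet yaw 1.9213964434621342 0.15652063684242626
mat [0.4215 0.0466 0.004 ]
0.18706789169244847 0.10885975905926712
tin [0.6613 0.4361 0.1   ]
elbcream [ 0.6585 -0.3994  0.048 ]
elbgrey [0.4843 0.5296 0.048 ]
carton [0.2993 0.358  0.07  ]
tape [ 0.2929 -0.3354  0.025 ]
valve [ 0.4834 -0.5004  0.04  ]
```

```bash
cat >> h.py <<'E'
import sys
def interp(a,b,n): return [a+(b-a)*k/n for k in range(1,n+1)]
def jawaz(R): return np.degrees(np.arctan2(R[1,1],R[0,1]))
def plan(wps,claw,hold=0,step=.05,dstep=9):
    """wps: [x,y,z,jaw azimuth deg (continuous)]; prints tool-frame rows from the measured pose"""
    s=get_state(); R=np.array(s['eef_rot']); p0=np.array(s['position']); a0=jawaz(R)
    cur=np.array([*p0,a0]); rows=[]
    w0=np.array(wps[0],float); 
    for w in wps:
        w=np.array(w,float)
        n=max(1,int(np.ceil(max(np.linalg.norm((w-cur)[:3])/step,abs(w[3]-cur[3])/dstep))))
        rows+=interp(cur,w,n); cur=w
    rows+=[cur]*hold
    # level: final correct of tilt
    from scipy.spatial.transform import Rotation as Ro
    out=[]
    for r in rows:
        d=R.T@(r[:3]-p0); a=np.radians(r[3])
        T=np.column_stack([[-np.sin(a)*1,np.cos(a),0],[np.cos(a),np.sin(a),0],[0,0,-1]])
        rv=Ro.from_matrix(R.T@T).as_rotvec()
        # keep the sense of long turns
        if abs(r[3]-a0)>175: rv=np.array([0,0,np.radians(a0-r[3])])
        out.append([claw]+[round(float(x),3) for x in d]+[round(float(x),3) for x in rv])
    print(len(out),'rows; from',np.round(p0,4),round(a0,1))
    print('['+',\n'.join(str(o) for o in out)+']')
def st():
    s=get_state(); print('t',round(s['time'],2),'p',np.round(s['position'],4),'az',round(jawaz(np.array(s['eef_rot'])),1),'F',np.round(s['wrist_force'],1),'T',np.round(s['wrist_torque'],2),'op',round(s['opening'],4),'q',np.round(s['joints'],2),'tilt',np.round(np.array(s['eef_rot'])[:,2],3))
E
python3 - <<'E'
from h import *
# handle dir from head
d=np.array([.343,-.939]); g=np.array([.4241,.0905])+d*.055; print(g)
plan([[.40,.45,.205,64.5],[g[0],g[1],.15,20]],-1)
E
```

```text
[0.442965 0.038855]
13 rows; from [0.2903 0.609  0.2049] 64.5
[[-1, -0.042, -0.024, 0.0, -0.001, 0.0, 0.0],
[-1, -0.084, -0.048, 0.0, -0.001, 0.0, 0.0],
[-1, -0.126, -0.072, 0.0, -0.001, 0.0, 0.0],
[-1, -0.167, -0.096, 0.0, -0.001, 0.0, 0.0],
[-1, -0.191, -0.136, 0.006, -0.001, 0.0, 0.087],
[-1, -0.215, -0.175, 0.012, -0.001, 0.0, 0.173],
[-1, -0.239, -0.214, 0.019, -0.001, 0.0, 0.259],
[-1, -0.263, -0.253, 0.025, -0.001, 0.0, 0.345],
[-1, -0.287, -0.292, 0.031, -0.001, 0.0, 0.432],
[-1, -0.311, -0.331, 0.037, -0.001, 0.0, 0.518],
[-1, -0.335, -0.371, 0.043, -0.001, 0.0, 0.604],
[-1, -0.359, -0.41, 0.049, -0.001, 0.0, 0.691],
[-1, -0.383, -0.449, 0.055, -0.001, 0.0, 0.777]]
```

Request:
{"api": "move_arm", "payload": {
  "targets": [
    [-1,-0.042,-0.024,0,0,0,0],
    [-1,-0.084,-0.048,0,0,0,0],
    [-1,-0.126,-0.072,0,0,0,0],
    [-1,-0.167,-0.096,0,0,0,0],
    [-1,-0.191,-0.136,0.006,0,0,0.087],
    [-1,-0.215,-0.175,0.012,0,0,0.173],
    [-1,-0.239,-0.214,0.019,0,0,0.259],
    [-1,-0.263,-0.253,0.025,0,0,0.345],
    [-1,-0.287,-0.292,0.031,0,0,0.432],
    [-1,-0.311,-0.331,0.037,0,0,0.518],
    [-1,-0.335,-0.371,0.043,0,0,0.604],
    [-1,-0.359,-0.41,0.049,0,0,0.691],
    [-1,-0.383,-0.449,0.055,-0.001,0,0.777],
    [-1,-0.383,-0.449,0.055,-0.001,0,0.777]
  ]
}}

```text
time: 1.9
position: [0.4426, 0.0362, 0.1502]
eef_rot: [[-0.336, 0.942, 0.0], [0.942, 0.336, 0.0], [0.0, 0.0, -1.0]]
wrist_force: [0.7, 1.3, 0.6]
opening: 0.0939
```

```bash
python3 - <<'E'
from h import *
st(); f,c=save('wrist','w1.png')
plan([[.443,.0389,.15,20],[.443,.0389,.030,20]],-1,hold=1)
for p in ([.4241,.0905,.084],[.443,.0389,.063]): print(proj(c,p))
E
```

```text
t 1.9 p [0.4426 0.0362 0.1502] az 19.7 F [0.7 1.3 0.6] T [-0.01  0.02  0.02] op 0.0939 q [-0.66  0.11  0.47  2.18 -0.07  0.86  0.19] tilt [ 0.  0. -1.]
5 rows; from [0.4428 0.0381 0.1504] 19.9
[[-1, 0.001, 0.0, 0.0, 0.001, -0.0, -0.003],
[-1, 0.001, 0.0, 0.04, 0.001, -0.0, -0.003],
[-1, 0.001, 0.0, 0.08, 0.001, -0.0, -0.003],
[-1, 0.001, 0.0, 0.12, 0.001, -0.0, -0.003],
[-1, 0.001, 0.0, 0.12, 0.001, -0.0, -0.003]]
[274.30790004 157.44904384]
[274.91556525 216.59334671]
```

View pics/w1.png

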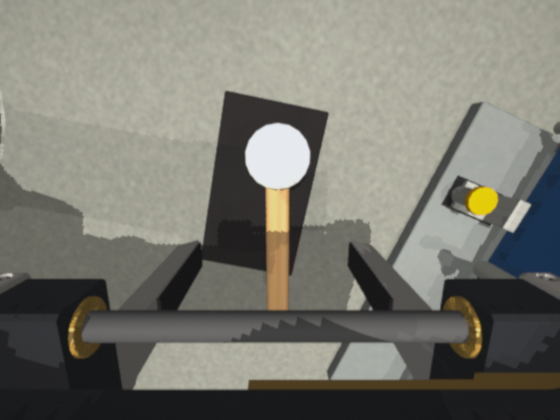

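The wrist view shows the mallet head at (277,155), predicted at (274,157), and the handle running straight between the fingers. I'll go down and grip.

Request:
{"api": "move_arm", "payload": {
  "targets": [
    [-1,0.001,0.001,0.04,0.001,0,0],
    [-1,0.001,0.001,0.08,0.001,0,0],
    [-1,0.001,0.001,0.12,0.001,0,0],
    [-1,0.001,0.001,0.12,0.001,0,0],
    [1,0.001,0.001,0.12,0.001,0,0],
    [1,0.001,0.001,0.12,0.001,0,0],
    [1,0.001,0.001,0.12,0.001,0,0],
    [1,0.001,0.001,0.12,0.001,0,0],
    [1,0.001,0.001,0.12,0.001,0,0]
  ],
  "squeeze": 60
}}

```text
time: 3.08
position: [0.4437, 0.0406, 0.0307]
eef_rot: [[-0.342, 0.94, 0.0], [0.94, 0.342, 0.001], [0.0, 0.0, -1.0]]
wrist_force: [0.7, -0.3, 0.6]
opening: 0.0474
```

```bash
python3 - <<'E'
from h import *
st(); 
plan([[.443,.0389,.13,20]],1,hold=1)
E
```

```text
t 3.08 p [0.4437 0.0406 0.0307] az 20.0 F [ 0.7 -0.3  0.6] T [-0.07  0.04 -0.01] op 0.0474 q [-0.58  0.34  0.41  2.27 -0.25  0.57  0.36] tilt [ 0.     0.001 -1.   ]
3 rows; from [0.4437 0.0406 0.0307] 20.0
[[1, -0.001, -0.001, -0.05, 0.0, -0.0, -0.0],
[1, -0.001, -0.001, -0.099, 0.0, -0.0, -0.0],
[1, -0.001, -0.001, -0.099, 0.0, -0.0, -0.0]]
```

Fingers are still closing (47 mm); I'll give them more time.

Request:
{"api": "move_arm", "payload": {
  "targets": [
    [1,0,0,0,0,0,0],
    [1,0,0,0,0,0,0],
    [1,0,0,0,0,0,0],
    [1,0,0,0,0,0,0],
    [1,0,0,0,0,0,0],
    [1,0,0,0,0,0,0]
  ]
}}

```text
time: 3.82
position: [0.4437, 0.0405, 0.0305]
eef_rot: [[-0.342, 0.94, -0.0], [0.94, 0.342, 0.0], [0.0, -0.0, -1.0]]
wrist_force: [1.3, 0.3, -1.4]
opening: 0.0212
```

Request:
{"api": "move_arm", "payload": {
  "targets": [
    [1,0,0,-0.03,0,0,0],
    [1,0,0,-0.07,0,0,0],
    [1,0,0,-0.11,0,0,0],
    [1,0,0,-0.11,0,0,0]
  ]
}}

```text
time: 4.32
position: [0.4449, 0.0409, 0.1425]
eef_rot: [[-0.342, 0.94, 0.003], [0.94, 0.342, 0.002], [0.001, 0.004, -1.0]]
wrist_force: [-0.5, 0.9, -4.0]
opening: 0.0218
```

```bash
python3 - <<'E'
from h import *
st(); f,c=save('scene','s1.png'); f,c=save('wrist','w2.png')
E
```

```text
t 4.33 p [0.4449 0.0409 0.1425] az 20.0 F [-0.5  0.9 -4. ] T [-0.19 -0.05  0.03] op 0.0218 q [-0.69  0.13  0.5   2.19 -0.08  0.84  0.21] tilt [ 0.003  0.002 -1.   ]
```

View pics/s1.png

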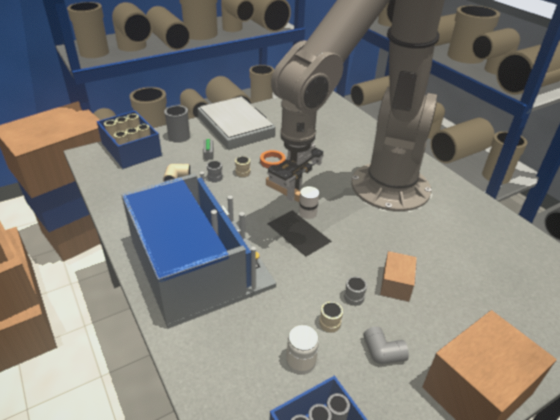

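View pics/w2.png

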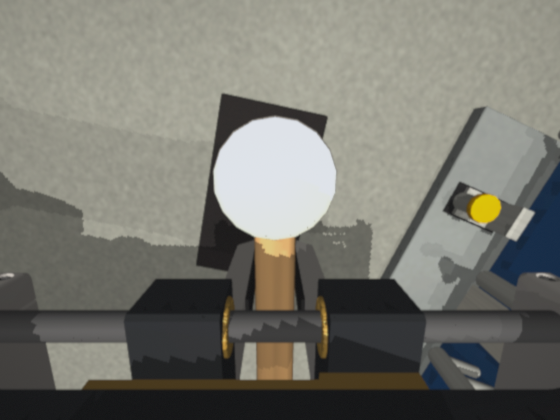

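The mallet is lifted level and held. Next I'll turn it so the handle points at the robot and bring the head over the pin.

```bash
python3 - <<'E'
from h import *
plan([[.49,.1157,.17,-90],[.5655,.1157,.17,-90]],1,hold=1)
E
```

```text
16 rows; from [0.4432 0.0407 0.14  ] 20.0
[[1, 0.004, 0.005, -0.002, -0.0, -0.001, 0.148],
[1, 0.008, 0.011, -0.005, -0.0, -0.001, 0.295],
[1, 0.013, 0.016, -0.007, -0.0, -0.001, 0.443],
[1, 0.017, 0.021, -0.009, -0.0, -0.001, 0.591],
[1, 0.021, 0.027, -0.012, -0.001, -0.001, 0.739],
[1, 0.025, 0.032, -0.014, -0.001, -0.001, 0.886],
[1, 0.029, 0.038, -0.016, -0.001, -0.001, 1.034],
[1, 0.034, 0.043, -0.018, -0.001, -0.001, 1.182],
[1, 0.038, 0.048, -0.021, -0.001, -0.0, 1.329],
[1, 0.042, 0.054, -0.023, -0.001, -0.0, 1.477],
[1, 0.046, 0.059, -0.025, -0.001, -0.0, 1.625],
[1, 0.05, 0.064, -0.028, -0.001, -0.0, 1.773],
[1, 0.055, 0.07, -0.03, -0.001, -0.0, 1.92],
[1, 0.042, 0.105, -0.03, -0.001, -0.0, 1.92],
[1, 0.029, 0.141, -0.03, -0.001, -0.0, 1.92],
[1, 0.029, 0.141, -0.03, -0.001, -0.0, 1.92]]
```

Request:
{"api": "move_arm", "payload": {
  "targets": [
    [1,0.004,0.005,-0.002,0,0,0.148],
    [1,0.008,0.011,-0.005,0,0,0.295],
    [1,0.013,0.016,-0.007,0,0,0.443],
    [1,0.017,0.021,-0.009,0,0,0.591],
    [1,0.021,0.027,-0.012,0,0,0.739],
    [1,0.025,0.032,-0.014,0,0,0.886],
    [1,0.029,0.038,-0.016,0,0,1.034],
    [1,0.034,0.043,-0.018,0,0,1.182],
    [1,0.038,0.048,-0.021,0,0,1.329],
    [1,0.042,0.054,-0.023,0,0,1.477],
    [1,0.046,0.059,-0.025,0,0,1.625],
    [1,0.05,0.064,-0.028,0,0,1.773],
    [1,0.055,0.07,-0.03,0,0,1.92],
    [1,0.042,0.105,-0.03,0,0,1.92],
    [1,0.029,0.141,-0.03,0,0,1.92],
    [1,0.029,0.141,-0.03,0,0,1.92]
  ]
}}

```text
time: 6.42
position: [0.5673, 0.1153, 0.1681]
eef_rot: [[1.0, -0.001, -0.002], [-0.001, -1.0, -0.003], [-0.002, 0.003, -1.0]]
wrist_force: [-0.3, -0.9, -5.1]
opening: 0.0215
```

```bash
python3 - <<'E'
from h import *
st(); f,c=save('wrist','w3.png'); f,c=save('top','t1.png'); 
cv2.imwrite('pics/t1c.png',cv2.resize(f[130:270,195:360,::-1],None,fx=4,fy=4,interpolation=cv2.INTER_CUBIC))
E
```

```text
t 6.42 p [0.5673 0.1153 0.1681] az -90.1 F [-0.3 -0.9 -5.1] T [-0.05  0.35  0.01] op 0.0215 q [-0.88  0.37  0.71  1.89 -0.29  0.98 -1.61] tilt [-0.002 -0.003 -1.   ]
```

View pics/w3.png

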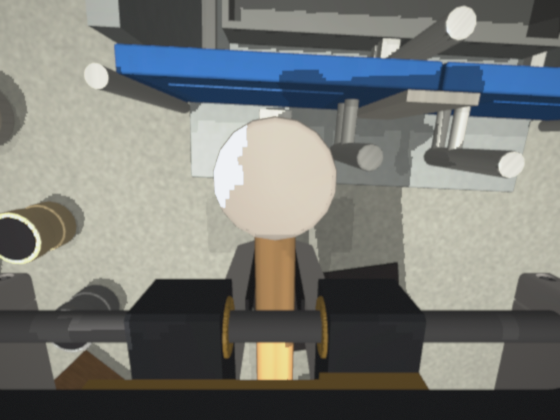

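View pics/t1c.png

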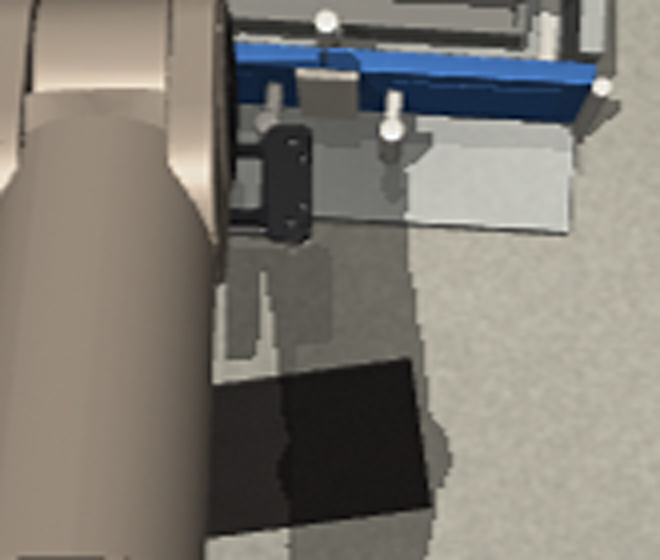

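The wrist view shows the head at (275,178), clear of the left pull at (370,157) and of the leaf. I'll descend onto the pin.

Request:
{"api": "move_arm", "payload": {
  "targets": [
    [1,-0.001,0,0.04,0,0,0],
    [1,-0.002,0,0.075,0,0,0],
    [1,-0.002,0,0.085,0,0,0],
    [1,-0.002,0,0.092,0,0,0],
    [1,-0.002,0,0.099,0,0,0],
    [1,-0.002,0,0.106,0,0,0]
  ]
}}

```text
time: 7.28
position: [0.5646, 0.1161, 0.0649]
eef_rot: [[1.0, -0.0, 0.001], [-0.0, -1.0, 0.001], [0.001, -0.001, -1.0]]
wrist_force: [-3.4, -0.8, 2.7]
opening: 0.0217
```

```bash
python3 - <<'E'
from h import *
st(); f,c=save('scene','s2.png')
cv2.imwrite('pics/s2c.png',cv2.resize(f[160:300,200:360,::-1],None,fx=4,fy=4,interpolation=cv2.INTER_CUBIC))
E
```

```text
t 7.28 p [0.5646 0.1161 0.0649] az -90.0 F [-3.4 -0.8  2.7] T [-0.18  0.96 -0.01] op 0.0217 q [-0.8   0.51  0.62  1.98 -0.41  0.78 -1.5 ] tilt [ 0.001  0.001 -1.   ]
```

View pics/s2c.png

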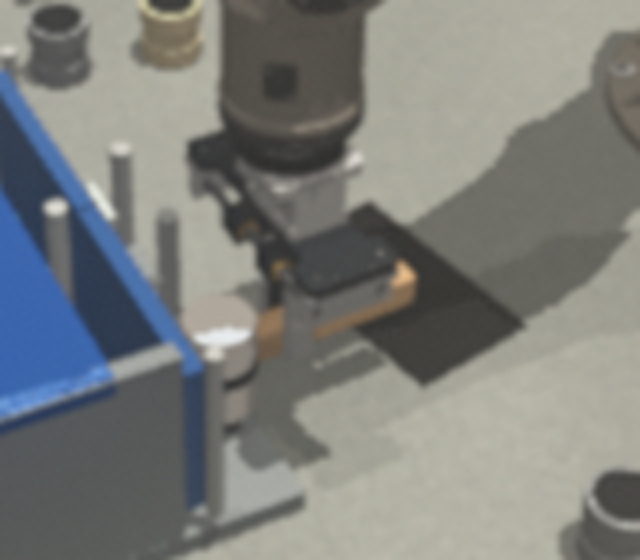

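Request:
{"api": "move_arm", "payload": {
  "targets": [
    [1,0,0,0.003,0,0,0],
    [1,0,0,0.006,0,0,0],
    [1,0,0,0.006,0,0,0]
  ]
}}

```text
time: 7.7
position: [0.5642, 0.1161, 0.0593]
eef_rot: [[1.0, -0.0, -0.0], [-0.0, -1.0, 0.001], [-0.0, -0.001, -1.0]]
wrist_force: [-10.4, -0.9, 19.6]
opening: 0.0218
```

```bash
python3 -c "
from h import *
st()"
```

```text
t 7.7 p [0.5642 0.1161 0.0593] az -90.0 F [-10.4  -0.9  19.6] T [-0.2   2.26 -0.01] op 0.0218 q [-0.79  0.51  0.62  1.98 -0.42  0.78 -1.5 ] tilt [-0.     0.001 -1.   ]
```

The force jumped to 24 N on the pin, so it has bottomed. Lifting off and backing away to check.

Request:
{"api": "move_arm", "payload": {
  "targets": [
    [1,0,0,-0.02,0,0,0],
    [1,0,0,-0.06,0,0,0],
    [1,0,0,-0.1,0,0,0],
    [1,-0.04,0,-0.1,0,0,0],
    [1,-0.08,0,-0.1,0,0,0],
    [1,-0.08,0,-0.1,0,0,0]
  ]
}}

```text
time: 8.45
position: [0.4822, 0.1162, 0.1591]
eef_rot: [[1.0, 0.001, -0.001], [0.001, -1.0, 0.002], [-0.001, -0.002, -1.0]]
wrist_force: [0.2, -0.5, -3.2]
opening: 0.0214
```

```bash
python3 - <<'E'
from h import *
st(); f,c=save('scene','s3.png')
cv2.imwrite('pics/s3c.png',cv2.resize(f[160:300,200:360,::-1],None,fx=4,fy=4,interpolation=cv2.INTER_CUBIC))
f,c=save('wrist','w4.png'); print(proj(c,[.6193,.1157,.035]),proj(c,[.6193,.1157,.06]))
E
```

```text
t 8.45 p [0.4822 0.1162 0.1591] az -90.0 F [ 0.2 -0.5 -3.2] T [0.06 0.22 0.01] op 0.0214 q [-1.02  0.23  0.75  2.08 -0.2   0.9  -1.72] tilt [-0.001  0.002 -1.   ]
[276.14816631  69.82996907] [276.24113328  63.15833553]
```

View pics/s3c.png

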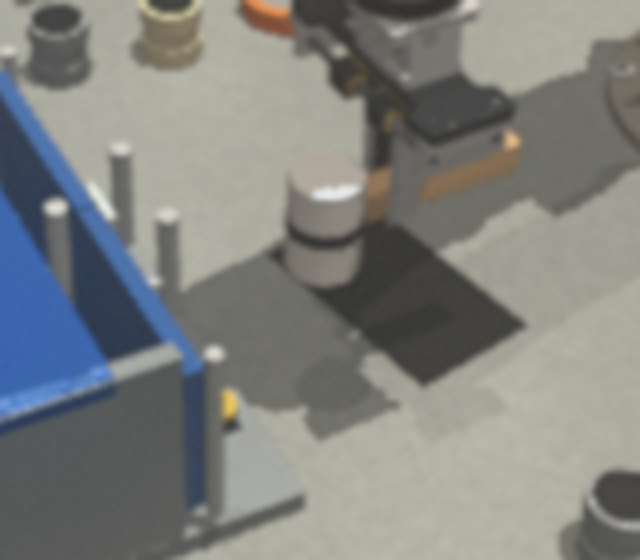

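View pics/w4.png

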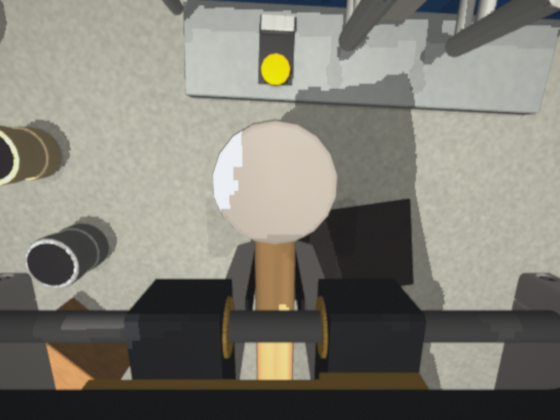

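The pin is down: (275,69) in the wrist view against (276,70) predicted for the driven-down pin. Next the mallet goes back on its mat.

```bash
python3 - <<'E'
from h import *
plan([[.444,.0406,.14,20],[.444,.0406,.06,20],[.444,.0406,.034,20]],1,hold=1)
E
```

```text
17 rows; from [0.4848 0.1165 0.1594] -90.0
[[1, -0.003, 0.006, 0.001, -0.002, -0.001, -0.148],
[1, -0.006, 0.012, 0.003, -0.001, -0.001, -0.295],
[1, -0.009, 0.018, 0.004, -0.001, -0.002, -0.443],
[1, -0.013, 0.023, 0.006, -0.001, -0.002, -0.591],
[1, -0.016, 0.029, 0.007, -0.001, -0.002, -0.738],
[1, -0.019, 0.035, 0.009, -0.001, -0.002, -0.886],
[1, -0.022, 0.041, 0.01, -0.001, -0.002, -1.034],
[1, -0.025, 0.047, 0.012, -0.001, -0.002, -1.181],
[1, -0.028, 0.053, 0.013, -0.001, -0.002, -1.329],
[1, -0.031, 0.058, 0.015, -0.0, -0.002, -1.477],
[1, -0.035, 0.064, 0.016, -0.0, -0.002, -1.624],
[1, -0.038, 0.07, 0.018, -0.0, -0.002, -1.772],
[1, -0.041, 0.076, 0.019, 0.0, -0.002, -1.92],
[1, -0.041, 0.076, 0.059, 0.0, -0.002, -1.92],
[1, -0.041, 0.076, 0.099, 0.0, -0.002, -1.92],
[1, -0.041, 0.076, 0.125, 0.0, -0.002, -1.92],
[1, -0.041, 0.076, 0.125, 0.0, -0.002, -1.92]]
```

Request:
{"api": "move_arm", "payload": {
  "targets": [
    [1,-0.003,0.006,0.001,0,0,-0.148],
    [1,-0.006,0.012,0.003,0,0,-0.295],
    [1,-0.009,0.018,0.004,0,0,-0.443],
    [1,-0.013,0.023,0.006,0,0,-0.591],
    [1,-0.016,0.029,0.007,0,0,-0.738],
    [1,-0.019,0.035,0.009,0,0,-0.886],
    [1,-0.022,0.041,0.01,0,0,-1.034],
    [1,-0.025,0.047,0.012,0,0,-1.181],
    [1,-0.028,0.053,0.013,0,0,-1.329],
    [1,-0.031,0.058,0.015,0,0,-1.477],
    [1,-0.035,0.064,0.016,0,0,-1.624],
    [1,-0.038,0.07,0.018,0,0,-1.772],
    [1,-0.041,0.076,0.019,0,0,-1.92],
    [1,-0.041,0.076,0.059,0,0,-1.92],
    [1,-0.041,0.076,0.099,0,0,-1.92],
    [1,-0.041,0.076,0.122,0,0,-1.92],
    [1,-0.041,0.076,0.122,0,0,-1.92]
  ]
}}

```text
time: 10.68
position: [0.4433, 0.0392, 0.0354]
eef_rot: [[-0.341, 0.94, -0.002], [0.94, 0.341, -0.001], [-0.001, -0.003, -1.0]]
wrist_force: [-1.2, 0.2, -3.6]
opening: 0.0214
```

```bash
python3 - <<'E'
from h import *
st(); f,c=save('scene','s4.png')
cv2.imwrite('pics/s4c.png',cv2.resize(f[160:300,240:400,::-1],None,fx=4,fy=4,interpolation=cv2.INTER_CUBIC))
E
```

```text
t 10.68 p [0.4433 0.0392 0.0354] az 19.9 F [-1.2  0.2 -3.6] T [-0.22  0.01 -0.02] op 0.0214 q [-0.6   0.33  0.43  2.27 -0.25  0.59  0.37] tilt [-0.002 -0.001 -1.   ]
```

View pics/s4c.png

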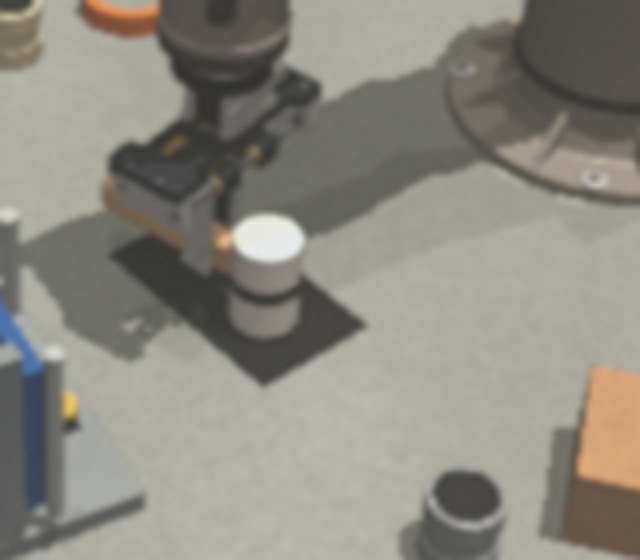

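Head is just above the mat. Lower 4 mm more and release.

Request:
{"api": "move_arm", "payload": {
  "targets": [
    [1,0,0,0.002,0,0,0],
    [1,0,0,0.004,0,0,0],
    [1,0,0,0.004,0,0,0]
  ]
}}

```text
time: 11.1
position: [0.4435, 0.0402, 0.0329]
eef_rot: [[-0.342, 0.94, 0.0], [0.94, 0.342, 0.001], [0.0, 0.001, -1.0]]
wrist_force: [-0.2, 0.7, -4.6]
opening: 0.0216
```

Request:
{"api": "move_arm", "payload": {
  "targets": [
    [0.3,0,0,0,0,0,0],
    [0.1,0,0,0,0,0,0],
    [-0.2,0,0,0,0,0,0],
    [-0.2,0,0,0,0,0,0],
    [-0.2,0,0,0,0,0,0],
    [-0.2,0,0,0,0,0,0],
    [-0.2,0,0,-0.04,0,0,0],
    [-0.2,0,0,-0.1,0,0,0],
    [-0.2,0,0,-0.16,0,0,0],
    [-0.2,0,0,-0.16,0,0,0]
  ]
}}

```text
time: 12.35
position: [0.4454, 0.0406, 0.1963]
eef_rot: [[-0.342, 0.94, 0.006], [0.94, 0.342, 0.004], [0.002, 0.007, -1.0]]
wrist_force: [-0.0, -0.4, 0.0]
opening: 0.0564
```

```bash
python3 - <<'E'
from h import *
st(); f,c=save('wrist','w5.png')
for p in ([.4241,.0905,.084],[.443,.0389,.063]): print(proj(c,p))
f,c=save('scene','s5.png')
cv2.imwrite('pics/s5c.png',cv2.resize(f[160:300,240:400,::-1],None,fx=3,fy=3,interpolation=cv2.INTER_CUBIC))
E
```

```text
t 12.35 p [0.4454 0.0406 0.1963] az 20.0 F [-0.  -0.4  0. ] T [-0.1   0.06 -0.01] op 0.0564 q [-0.75  0.04  0.54  2.13 -0.03  0.97  0.15] tilt [ 0.006  0.004 -1.   ]
[269.69964769 158.15948583]
[270.27406652 208.86421185]
```

View pics/w5.png

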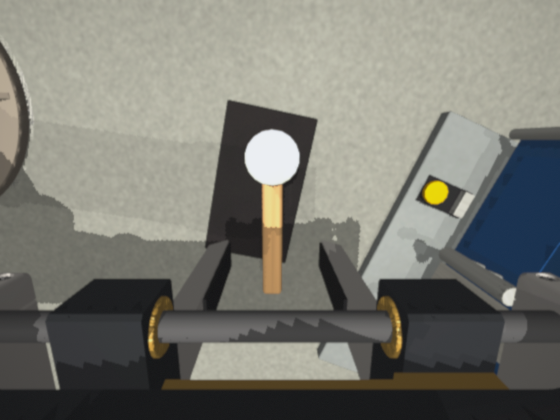

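View pics/s5c.png

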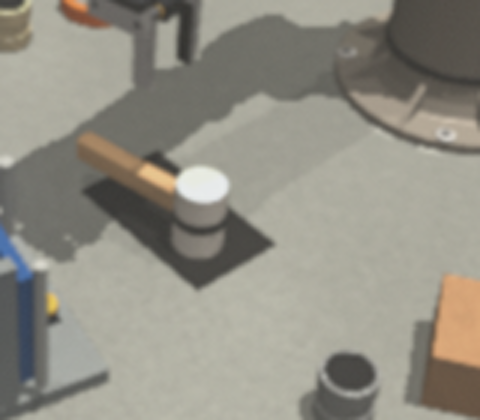

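The mallet stands back at its old spot (head (272,157), predicted (270,158)). Next is the left pull.

```bash
python3 - <<'E'
from h import *
plan([[.47,.0402,.25,35],[.630,.060,.25,87],[.630,.060,.20,87]],-0.2,hold=2)
E
```

```text
11 rows; from [0.4433 0.0403 0.1927] 20.0
[[-0.2, -0.005, 0.013, -0.029, 0.001, -0.001, -0.131],
[-0.2, -0.009, 0.025, -0.057, 0.001, -0.001, -0.261],
[-0.2, -0.015, 0.051, -0.057, 0.001, -0.001, -0.413],
[-0.2, -0.021, 0.078, -0.057, 0.001, -0.001, -0.564],
[-0.2, -0.027, 0.104, -0.057, 0.002, -0.001, -0.715],
[-0.2, -0.033, 0.13, -0.057, 0.002, -0.0, -0.867],
[-0.2, -0.039, 0.156, -0.057, 0.002, -0.0, -1.018],
[-0.2, -0.045, 0.182, -0.057, 0.002, -0.0, -1.169],
[-0.2, -0.045, 0.182, -0.007, 0.002, -0.0, -1.169],
[-0.2, -0.045, 0.182, -0.007, 0.002, -0.0, -1.169],
[-0.2, -0.045, 0.182, -0.007, 0.002, -0.0, -1.169]]
```

Request:
{"api": "move_arm", "payload": {
  "targets": [
    [-0.2,-0.005,0.013,-0.029,0,0,-0.131],
    [-0.2,-0.009,0.025,-0.057,0,0,-0.261],
    [-0.2,-0.015,0.051,-0.057,0,0,-0.413],
    [-0.2,-0.021,0.078,-0.057,0,0,-0.564],
    [-0.2,-0.027,0.104,-0.057,0,0,-0.715],
    [-0.2,-0.033,0.13,-0.057,0,0,-0.867],
    [-0.2,-0.039,0.156,-0.057,0,0,-1.018],
    [-0.2,-0.045,0.182,-0.057,0,0,-1.169],
    [-0.2,-0.045,0.182,-0.007,0.002,0,-1.169],
    [-0.2,-0.045,0.182,-0.007,0.002,0,-1.169],
    [-0.2,-0.045,0.182,-0.007,0.002,0,-1.169]
  ]
}}

```text
time: 13.82
position: [0.6296, 0.0596, 0.1998]
eef_rot: [[-0.999, 0.053, -0.002], [0.053, 0.999, -0.002], [0.002, -0.002, -1.0]]
wrist_force: [0.1, 0.5, 0.6]
opening: 0.0565
```

```bash
python3 - <<'E'
from h import *
st(); f,c=save('wrist','w6.png'); print(proj(c,[.630,.060,.175]))
plan([[.630,.060,.130,87]],-0.2,hold=2)
E
```

```text
t 13.82 p [0.6296 0.0596 0.1998] az 86.9 F [0.1 0.5 0.6] T [ 0.07 -0.03 -0.01] op 0.0565 q [-0.54  0.39  0.45  1.73 -0.19  1.07  1.49] tilt [-0.002 -0.002 -1.   ]
[274.68277342 240.77295158]
4 rows; from [0.63   0.0597 0.2006] 86.9
[[-0.2, -0.0, 0.0, 0.035, -0.001, -0.001, -0.0],
[-0.2, -0.0, 0.0, 0.071, -0.001, -0.001, -0.001],
[-0.2, -0.0, 0.0, 0.071, -0.001, -0.001, -0.001],
[-0.2, -0.0, 0.0, 0.071, -0.001, -0.001, -0.001]]
```

View pics/w6.png

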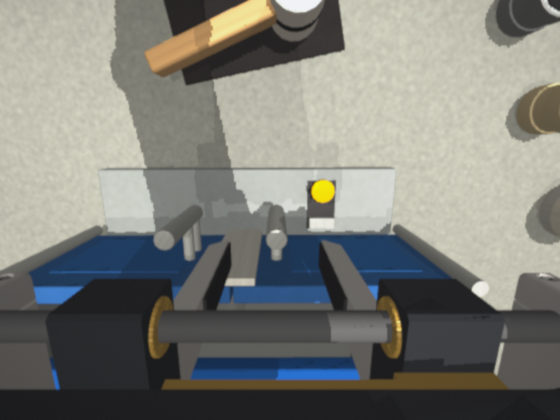

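The bar's top is at (276,241), predicted (275,241). Descend and grip lightly.

Request:
{"api": "move_arm", "payload": {
  "targets": [
    [-0.2,0,0,0.035,0,0,0],
    [-0.2,0,0,0.071,0,0,0],
    [1,0,0,0.071,0,0,0],
    [1,0,0,0.071,0,0,0],
    [1,0,0,0.071,0,0,0],
    [1,0,0,0.071,0,0,0],
    [1,0,0,0.071,0,0,0],
    [1,0,0,0.071,0,0,0],
    [1,0,0,0.071,0,0,0],
    [1,0,0,0.071,0,0,0]
  ],
  "squeeze": 20
}}

```text
time: 15.12
position: [0.63, 0.0607, 0.1293]
eef_rot: [[-0.999, 0.052, -0.0], [0.052, 0.999, -0.0], [0.0, -0.0, -1.0]]
wrist_force: [-1.4, 3.2, 5.1]
opening: 0.0155
```

```bash
cat >> h.py <<'E'
def arc(hinge,sgn,ang,n,claw,rot=1.0,hold=1):
    """rotate measured TCP about hinge (xy) by sgn*ang; jaw turns by rot*angle"""
    s=get_state(); p=np.array(s['position']); a0=jawaz(np.array(s['eef_rot'])); w=[]
    for k in range(1,n+1):
        t=sgn*ang*k/n; C=np.array([[np.cos(t),-np.sin(t)],[np.sin(t),np.cos(t)]])
        q=np.array(hinge)+C@(p[:2]-hinge); w.append([*q,p[2],a0+np.degrees(t)*rot])
    plan(w,claw,hold,step=.06,dstep=10.5)
E
python3 - <<'E'
from h import *
st()
O=np.array([.6655,.0233]);ax=np.array([.9988,-.049]);ay=np.array([.049,.9988])
for h in(O+.178*ay,O-.178*ay): print(h)
arc(O+.178*ay-.002*ax,-1,1.72,18,1,rot=1.0,hold=2)
E
```

```text
t 15.12 p [0.63   0.0607 0.1293] az 87.0 F [-1.4  3.2  5.1] T [0.83 0.23 0.04] op 0.0155 q [-0.52  0.46  0.42  1.79 -0.23  0.94  1.52] tilt [-0. -0. -1.]
[0.674222  0.2010864]
[ 0.656778  -0.1544864]
20 rows; from [0.63   0.0607 0.1293] 87.0
[[1, 0.013, 0.004, 0.0, -0.0, -0.0, 0.096],
[1, 0.026, 0.009, 0.0, -0.0, -0.0, 0.191],
[1, 0.039, 0.016, 0.0, -0.0, -0.0, 0.287],
[1, 0.051, 0.023, 0.0, -0.0, -0.0, 0.382],
[1, 0.062, 0.032, 0.0, -0.0, -0.0, 0.478],
[1, 0.072, 0.042, 0.0, -0.0, -0.0, 0.573],
[1, 0.081, 0.052, 0.0, -0.0, -0.0, 0.669],
[1, 0.089, 0.064, 0.0, -0.0, -0.0, 0.764],
[1, 0.096, 0.076, 0.0, -0.0, -0.0, 0.86],
[1, 0.102, 0.089, 0.0, -0.0, -0.0, 0.956],
[1, 0.106, 0.102, 0.0, -0.0, -0.0, 1.051],
[1, 0.109, 0.116, 0.0, -0.0, -0.0, 1.147],
[1, 0.111, 0.129, 0.0, -0.0, -0.0, 1.242],
[1, 0.112, 0.143, 0.0, -0.0, -0.0, 1.338],
[1, 0.111, 0.157, 0.0, -0.0, -0.0, 1.433],
[1, 0.109, 0.171, 0.0, -0.0, -0.0, 1.529],
[1, 0.106, 0.185, 0.0, -0.0, -0.0, 1.624],
[1, 0.101, 0.198, 0.0, -0.0, -0.0, 1.72],
[1, 0.101, 0.198, 0.0, -0.0, -0.0, 1.72],
[1, 0.101, 0.198, 0.0, -0.0, -0.0, 1.72]]
```

Request:
{"api": "move_arm", "payload": {
  "targets": [
    [1,0.013,0.004,0,0,0,0.096],
    [1,0.026,0.009,0,0,0,0.191],
    [1,0.039,0.016,0,0,0,0.287],
    [1,0.051,0.023,0,0,0,0.382],
    [1,0.062,0.032,0,0,0,0.478],
    [1,0.072,0.042,0,0,0,0.573]
  ]
}}

```text
time: 15.88
position: [0.5607, 0.1067, 0.1294]
eef_rot: [[-0.809, 0.588, 0.001], [0.588, 0.809, 0.0], [-0.001, 0.001, -1.0]]
wrist_force: [6.0, 5.4, -0.6]
opening: 0.0158
```

```bash
python3 - <<'E'
from h import *
st()
arc(np.array([.6725,.2012]),-1,1.18,13,1,rot=1.0,hold=2)
E
```

```text
t 15.88 p [0.5607 0.1067 0.1294] az 54.0 F [ 6.   5.4 -0.6] T [ 0.98 -1.43  0.02] op 0.0158 q [-0.75  0.38  0.56  1.94 -0.26  0.89  0.89] tilt [ 0.001  0.    -1.   ]
15 rows; from [0.5607 0.1067 0.1294] 54.0
[[1, 0.013, 0.004, -0.0, 0.001, 0.001, 0.091],
[1, 0.025, 0.009, -0.0, 0.001, 0.001, 0.182],
[1, 0.037, 0.015, -0.0, 0.001, 0.001, 0.272],
[1, 0.048, 0.022, -0.0, 0.001, 0.001, 0.363],
[1, 0.059, 0.03, -0.0, 0.001, 0.001, 0.454],
[1, 0.069, 0.039, -0.0, 0.001, 0.001, 0.545],
[1, 0.078, 0.048, -0.0, 0.001, 0.001, 0.635],
[1, 0.086, 0.059, -0.0, 0.001, 0.001, 0.726],
[1, 0.093, 0.07, -0.0, 0.001, 0.001, 0.817],
[1, 0.099, 0.082, -0.0, 0.001, 0.001, 0.908],
[1, 0.104, 0.094, -0.0, 0.001, 0.0, 0.998],
[1, 0.107, 0.107, -0.0, 0.001, 0.0, 1.089],
[1, 0.11, 0.12, -0.0, 0.001, 0.0, 1.18],
[1, 0.11, 0.12, -0.0, 0.001, 0.0, 1.18],
[1, 0.11, 0.12, -0.0, 0.001, 0.0, 1.18]]
```

Request:
{"api": "move_arm", "payload": {
  "targets": [
    [1,0.013,0.004,0,0,0,0.091],
    [1,0.025,0.009,0,0,0,0.182],
    [1,0.037,0.015,0,0,0,0.272],
    [1,0.048,0.022,0,0,0,0.363],
    [1,0.059,0.03,0,0,0,0.454],
    [1,0.069,0.039,0,0,0,0.545],
    [1,0.078,0.048,0,0,0,0.635],
    [1,0.086,0.059,0,0,0,0.726],
    [1,0.093,0.07,0,0,0,0.817],
    [1,0.099,0.082,0,0,0,0.908],
    [1,0.104,0.094,0,0,0,0.998],
    [1,0.107,0.107,0,0,0,1.089],
    [1,0.11,0.12,0,0,0,1.18],
    [1,0.11,0.12,0,0,0,1.18]
  ]
}}

```text
time: 17.62
position: [0.5422, 0.2689, 0.1293]
eef_rot: [[0.233, 0.972, 0.001], [0.972, -0.233, -0.0], [0.0, 0.001, -1.0]]
wrist_force: [-0.9, 1.1, 9.8]
opening: 0.0154
```

```bash
python3 - <<'E'
from h import *
st()
s=get_state();p=np.array(s['position'])[:2]; h=np.array([.6725,.2012]); a0=np.array([.63,.0607])-h; a1=p-h
print('opened', np.arctan2(a0[1],a0[0])-np.arctan2(a1[1],a1[0]), np.linalg.norm(a0),np.linalg.norm(a1))
f,c=save('scene','s6.png')
E
```

```text
t 17.62 p [0.5422 0.2689 0.1293] az -13.5 F [-0.9  1.1  9.8] T [0.35 0.19 0.12] op 0.0154 q [-1.17  0.51  0.81  1.87 -0.45  0.95 -0.39] tilt [ 0.001 -0.    -1.   ]
opened -4.526966796370798 0.14678726102765183 0.14682021337850573
```

View pics/s6.png

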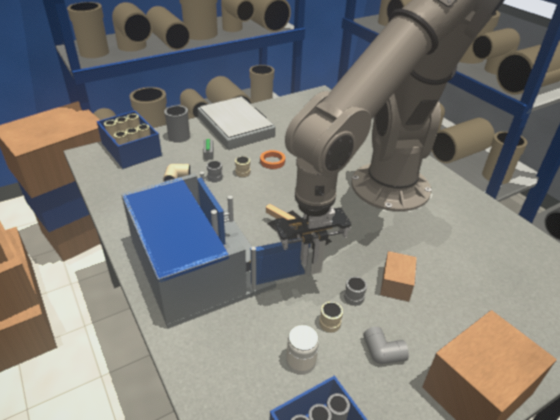

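The left leaf is at about 1.75 rad. Release, lift, and go to the right pull.

Request:
{"api": "move_arm", "payload": {
  "targets": [
    [-0.1,0,0,0,0,0,0],
    [-0.1,0,0,0,0,0,0],
    [-0.1,0,0,0,0,0,0],
    [-0.1,0,0,0,0,0,0],
    [-0.1,0,0,0,0,0,0],
    [-0.1,0,0,-0.06,0,0,0],
    [-0.1,0,0,-0.11,0,0,0],
    [-0.1,0,0,-0.11,0,0,0]
  ]
}}

```text
time: 18.68
position: [0.5429, 0.2679, 0.2418]
eef_rot: [[0.233, 0.972, 0.003], [0.972, -0.233, 0.002], [0.003, 0.002, -1.0]]
wrist_force: [-0.1, 0.9, -0.7]
opening: 0.0516
```

```bash
python3 - <<'E'
from h import *
st()
plan([[.6248,-.0216,.24,-93],[.6248,-.0216,.20,-93]],-0.1,hold=2)
E
```

```text
t 18.68 p [0.5429 0.2679 0.2418] az -13.5 F [-0.1  0.9 -0.7] T [-0.07  0.06  0.01] op 0.0516 q [-1.25  0.39  0.91  1.77 -0.33  1.15 -0.48] tilt [ 0.003  0.002 -1.   ]
12 rows; from [0.5429 0.2679 0.2418] -13.5
[[-0.1, -0.029, 0.016, 0.0, 0.002, -0.003, 0.154],
[-0.1, -0.058, 0.033, 0.0, 0.002, -0.003, 0.308],
[-0.1, -0.087, 0.049, 0.0, 0.001, -0.003, 0.463],
[-0.1, -0.117, 0.065, 0.001, 0.001, -0.003, 0.617],
[-0.1, -0.146, 0.082, 0.001, 0.001, -0.004, 0.771],
[-0.1, -0.175, 0.098, 0.001, 0.001, -0.004, 0.925],
[-0.1, -0.204, 0.114, 0.001, 0.0, -0.004, 1.08],
[-0.1, -0.233, 0.131, 0.001, 0.0, -0.004, 1.234],
[-0.1, -0.262, 0.147, 0.001, -0.0, -0.004, 1.388],
[-0.1, -0.263, 0.147, 0.041, -0.0, -0.004, 1.388],
[-0.1, -0.263, 0.147, 0.041, -0.0, -0.004, 1.388],
[-0.1, -0.263, 0.147, 0.041, -0.0, -0.004, 1.388]]
```

Request:
{"api": "move_arm", "payload": {
  "targets": [
    [-0.1,-0.029,0.016,0,0,0,0.154],
    [-0.1,-0.058,0.033,0,0,0,0.308],
    [-0.1,-0.087,0.049,0,0,0,0.463],
    [-0.1,-0.117,0.065,0.001,0,0,0.617],
    [-0.1,-0.146,0.082,0.001,0,0,0.771],
    [-0.1,-0.175,0.098,0.001,0,0,0.925],
    [-0.1,-0.204,0.114,0.001,0,0,1.08],
    [-0.1,-0.233,0.131,0.001,0,0,1.234],
    [-0.1,-0.262,0.147,0.001,0,0,1.388],
    [-0.1,-0.263,0.147,0.041,0,-0.004,1.388],
    [-0.1,-0.263,0.147,0.041,0,-0.004,1.388],
    [-0.1,-0.263,0.147,0.041,0,-0.004,1.388]
  ]
}}

```text
time: 20.18
position: [0.6229, -0.0225, 0.1982]
eef_rot: [[0.999, -0.052, -0.004], [-0.052, -0.999, -0.004], [-0.004, 0.004, -1.0]]
wrist_force: [0.8, 0.6, 0.7]
opening: 0.0512
```

```bash
python3 - <<'E'
from h import *
st(); f,c=save('wrist','w7.png'); print(proj(c,[.6248,-.0216,.175]))
plan([[.6248,-.0216,.130,-93]],-0.1,hold=0)
E
```

```text
t 20.18 p [ 0.6229 -0.0225  0.1982] az -93.0 F [0.8 0.6 0.7] T [-0.03  0.15 -0.08] op 0.0512 q [-0.86  0.62  1.17  1.77 -0.62  1.18 -1.12] tilt [-0.004 -0.004 -1.   ]
[274.02582638 240.78347961]
2 rows; from [ 0.6232 -0.0224  0.1986] -92.9
[[-0.1, 0.001, -0.001, 0.034, 0.004, 0.003, 0.0],
[-0.1, 0.002, -0.001, 0.069, 0.004, 0.003, 0.001]]
```

View pics/w7.png

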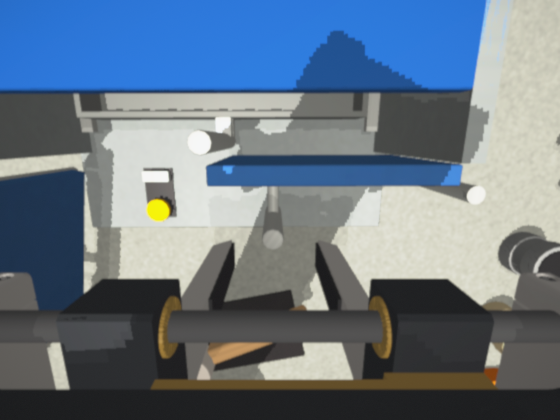

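Bar top at (273,240), as predicted. Descend and grip.

Request:
{"api": "move_arm", "payload": {
  "targets": [
    [-0.1,0.001,-0.001,0.034,0.004,0.003,0],
    [-0.1,0.002,-0.001,0.069,0.004,0.003,0],
    [1,0.002,-0.001,0.069,0.004,0.003,0],
    [1,0.002,-0.001,0.069,0.004,0.003,0],
    [1,0.002,-0.001,0.069,0.004,0.003,0],
    [1,0.002,-0.001,0.069,0.004,0.003,0],
    [1,0.002,-0.001,0.069,0.004,0.003,0],
    [1,0.002,-0.001,0.069,0.004,0.003,0],
    [1,0.002,-0.001,0.069,0.004,0.003,0]
  ]
}}

```text
time: 21.35
position: [0.6252, -0.0211, 0.1296]
eef_rot: [[0.999, -0.051, 0.0], [-0.051, -0.999, 0.002], [-0.0, -0.002, -1.0]]
wrist_force: [-0.9, 5.3, 8.2]
opening: 0.0154
```

```bash
python3 - <<'E'
from h import *
st()
arc(np.array([.6548,-.1544]),1,1.75,18,1,rot=1.0,hold=0)
E
```

```text
t 21.35 p [ 0.6252 -0.0211  0.1296] az -92.9 F [-0.9  5.3  8.2] T [1.06 0.5  0.07] op 0.0154 q [-0.81  0.68  1.09  1.83 -0.7   1.07 -1.07] tilt [ 0.     0.002 -1.   ]
18 rows; from [ 0.6252 -0.0211  0.1296] -92.9
[[1, -0.013, 0.004, -0.0, -0.002, -0.0, -0.097],
[1, -0.025, 0.01, -0.0, -0.002, -0.0, -0.194],
[1, -0.036, 0.016, -0.0, -0.002, -0.0, -0.292],
[1, -0.047, 0.024, -0.0, -0.002, -0.0, -0.389],
[1, -0.057, 0.032, -0.0, -0.002, -0.0, -0.486],
[1, -0.066, 0.042, -0.0, -0.002, -0.0, -0.583],
[1, -0.075, 0.052, -0.0, -0.002, -0.001, -0.681],
[1, -0.082, 0.063, -0.0, -0.002, -0.001, -0.778],
[1, -0.088, 0.075, -0.0, -0.002, -0.001, -0.875],
[1, -0.093, 0.088, -0.0, -0.002, -0.001, -0.972],
[1, -0.096, 0.1, -0.0, -0.002, -0.001, -1.069],
[1, -0.099, 0.113, -0.0, -0.002, -0.001, -1.167],
[1, -0.1, 0.127, -0.0, -0.002, -0.001, -1.264],
[1, -0.1, 0.14, -0.0, -0.002, -0.001, -1.361],
[1, -0.098, 0.153, -0.0, -0.002, -0.001, -1.458],
[1, -0.096, 0.166, -0.0, -0.001, -0.001, -1.556],
[1, -0.092, 0.179, -0.0, -0.001, -0.001, -1.653],
[1, -0.087, 0.191, -0.0, -0.001, -0.002, -1.75]]
```

Request:
{"api": "move_arm", "payload": {
  "targets": [
    [1,-0.013,0.004,0,0,0,-0.097],
    [1,-0.025,0.01,0,0,0,-0.194],
    [1,-0.036,0.016,0,0,0,-0.292],
    [1,-0.047,0.024,0,0,0,-0.389],
    [1,-0.057,0.032,0,0,0,-0.486],
    [1,-0.066,0.042,0,0,0,-0.583],
    [1,-0.075,0.052,0,0,0,-0.681],
    [1,-0.082,0.063,0,0,0,-0.778],
    [1,-0.088,0.075,0,0,0,-0.875]
  ]
}}

```text
time: 22.48
position: [0.5342, -0.0932, 0.1296]
eef_rot: [[0.678, 0.735, 0.002], [0.735, -0.678, -0.0], [0.001, 0.002, -1.0]]
wrist_force: [12.0, -4.7, -8.6]
opening: 0.0156
```

```bash
python3 - <<'E'
from h import *
st()
s=get_state();p=np.array(s['position'])[:2]; h=np.array([.6548,-.1544]); a0=np.array([.6252,-.0211])-h; a1=p-h
o=np.arctan2(a1[1],a1[0])-np.arctan2(a0[1],a0[0]);print('opened',o, np.linalg.norm(a0),np.linalg.norm(a1))
arc(h,1,1.75-o,10,1,rot=1.0,hold=1)
E
```

```text
t 22.48 p [ 0.5342 -0.0932  0.1296] az -42.7 F [12.  -4.7 -8.6] T [-0.95 -2.3   0.12] op 0.0156 q [-0.68  0.43  0.94  2.02 -0.45  0.9  -0.25] tilt [ 0.002 -0.    -1.   ]
opened 0.882522330214746 0.13654687839712779 0.13527130284985633
11 rows; from [ 0.5342 -0.0932  0.1296] -42.7
[[1, -0.011, 0.004, -0.0, 0.002, -0.001, -0.087],
[1, -0.022, 0.008, -0.0, 0.002, -0.001, -0.173],
[1, -0.032, 0.014, -0.0, 0.002, -0.001, -0.26],
[1, -0.042, 0.02, -0.0, 0.002, -0.001, -0.347],
[1, -0.051, 0.027, -0.0, 0.002, -0.001, -0.434],
[1, -0.06, 0.036, -0.0, 0.002, -0.001, -0.52],
[1, -0.068, 0.044, 0.0, 0.002, -0.001, -0.607],
[1, -0.075, 0.054, 0.0, 0.003, -0.001, -0.694],
[1, -0.081, 0.064, 0.0, 0.003, -0.0, -0.781],
[1, -0.086, 0.074, 0.0, 0.003, -0.0, -0.867],
[1, -0.086, 0.074, 0.0, 0.003, -0.0, -0.867]]
```

Request:
{"api": "move_arm", "payload": {
  "targets": [
    [1,-0.011,0.004,0,0,0,-0.087],
    [1,-0.022,0.008,0,0,0,-0.173],
    [1,-0.032,0.014,0,0,0,-0.26],
    [1,-0.042,0.02,0,0,0,-0.347],
    [1,-0.051,0.027,0,0,0,-0.434],
    [1,-0.06,0.036,0,0,0,-0.52],
    [1,-0.068,0.044,0,0,0,-0.607],
    [1,-0.075,0.054,0,0,0,-0.694],
    [1,-0.081,0.064,0,0,0,-0.781],
    [1,-0.086,0.074,0,0,0,-0.867],
    [1,-0.086,0.074,0,0,0,-0.867],
    [-0.1,-0.086,0.074,0,0,0,-0.867],
    [-0.1,-0.086,0.074,0,0,0,-0.867],
    [-0.1,-0.086,0.074,0,0,0,-0.867],
    [-0.1,-0.086,0.074,0,0,0,-0.867],
    [-0.1,-0.086,0.074,0,0,0,-0.867],
    [-0.1,-0.086,0.074,-0.06,0,0,-0.867],
    [-0.1,-0.086,0.074,-0.11,0,0,-0.867],
    [-0.1,-0.086,0.074,-0.11,0,0,-0.867]
  ]
}}

```text
time: 24.85
position: [0.5302, -0.2065, 0.242]
eef_rot: [[-0.118, 0.993, 0.004], [0.993, 0.118, 0.0], [-0.0, 0.004, -1.0]]
wrist_force: [0.0, 0.8, -1.2]
opening: 0.0515
```

```bash
python3 - <<'E'
from h import *
st(); f,c=save('scene','s7.png'); f,c=save('top','t2.png')
# tray pull
plan([[.6937,.0225,.25,-93],[.6937,.0225,.205,-93]],-0.1,hold=2)
plan([[.6937,.0225,.25,87],[.6937,.0225,.205,87]],-0.1,hold=2)
E
```

```text
t 24.85 p [ 0.5302 -0.2065  0.242 ] az 6.8 F [ 0.   0.8 -1.2] T [-0.03  0.05  0.05] op 0.0515 q [-0.38  0.27  0.78  1.84 -0.21  1.11  0.59] tilt [ 0.004  0.    -1.   ]
15 rows; from [ 0.5287 -0.2054  0.2386] 6.8
[[-0.1, 0.017, 0.016, -0.001, -0.0, -0.001, 0.145],
[-0.1, 0.034, 0.032, -0.002, -0.001, -0.001, 0.29],
[-0.1, 0.052, 0.048, -0.003, -0.001, -0.001, 0.436],
[-0.1, 0.069, 0.064, -0.004, -0.001, -0.001, 0.581],
[-0.1, 0.086, 0.08, -0.005, -0.001, -0.001, 0.726],
[-0.1, 0.103, 0.095, -0.006, -0.001, -0.001, 0.871],
[-0.1, 0.121, 0.111, -0.007, -0.001, -0.001, 1.016],
[-0.1, 0.138, 0.127, -0.008, -0.001, -0.001, 1.162],
[-0.1, 0.155, 0.143, -0.008, -0.001, -0.001, 1.307],
[-0.1, 0.172, 0.159, -0.009, -0.001, -0.0, 1.452],
[-0.1, 0.189, 0.175, -0.01, -0.001, -0.0, 1.597],
[-0.1, 0.207, 0.191, -0.011, -0.001, -0.0, 1.742],
[-0.1, 0.207, 0.191, 0.034, -0.001, -0.0, 1.742],
[-0.1, 0.207, 0.191, 0.034, -0.001, -0.0, 1.742],
[-0.1, 0.207, 0.191, 0.034, -0.001, -0.0, 1.742]]
12 rows; from [ 0.5287 -0.2054  0.2386] 6.8
[[-0.1, 0.023, 0.021, -0.001, -0.0, -0.001, -0.155],
[-0.1, 0.046, 0.042, -0.003, -0.0, -0.001, -0.311],
[-0.1, 0.069, 0.064, -0.004, -0.0, -0.001, -0.466],
[-0.1, 0.092, 0.085, -0.005, -0.0, -0.001, -0.622],
[-0.1, 0.115, 0.106, -0.006, -0.0, -0.001, -0.777],
[-0.1, 0.138, 0.127, -0.008, 0.0, -0.001, -0.933],
[-0.1, 0.161, 0.149, -0.009, 0.0, -0.001, -1.088],
[-0.1, 0.184, 0.17, -0.01, 0.0, -0.001, -1.244],
[-0.1, 0.207, 0.191, -0.011, 0.0, -0.001, -1.399],
[-0.1, 0.207, 0.191, 0.034, 0.0, -0.001, -1.399],
[-0.1, 0.207, 0.191, 0.034, 0.0, -0.001, -1.399],
[-0.1, 0.207, 0.191, 0.034, 0.0, -0.001, -1.399]]
```

View pics/t2.png

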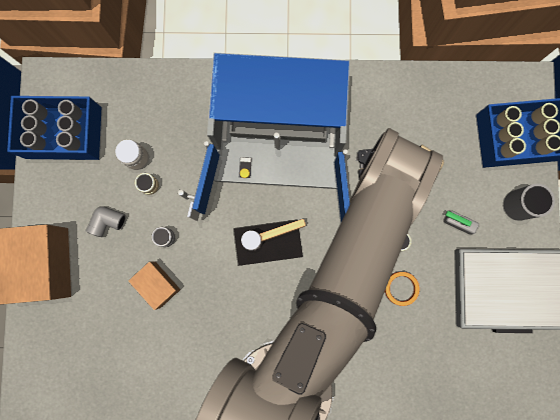

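View pics/s7.png

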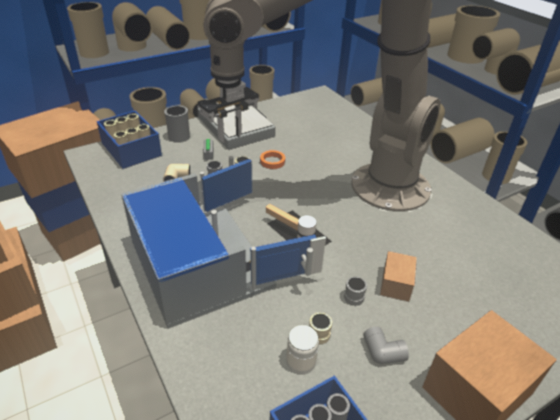

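Both leaves are wide open. The left cream coupling has been knocked to about (147,183), closer to the tin, so I'll re-measure it later. Next is the tray pull.

Request:
{"api": "move_arm", "payload": {
  "targets": [
    [-0.1,0.023,0.021,-0.001,0,0,-0.155],
    [-0.1,0.046,0.042,-0.003,0,0,-0.311],
    [-0.1,0.069,0.064,-0.004,0,0,-0.466],
    [-0.1,0.092,0.085,-0.005,0,0,-0.622],
    [-0.1,0.115,0.106,-0.006,0,0,-0.777],
    [-0.1,0.138,0.127,-0.008,0,0,-0.933],
    [-0.1,0.161,0.149,-0.009,0,0,-1.088],
    [-0.1,0.184,0.17,-0.01,0,0,-1.244],
    [-0.1,0.207,0.191,-0.011,0,0,-1.399],
    [-0.1,0.207,0.191,0.034,0,0,-1.399],
    [-0.1,0.207,0.191,0.034,0,0,-1.399],
    [-0.1,0.207,0.191,0.034,0,0,-1.399]
  ]
}}

```text
time: 26.45
position: [0.6936, 0.0218, 0.2049]
eef_rot: [[-0.999, 0.054, -0.002], [0.054, 0.999, 0.0], [0.002, -0.0, -1.0]]
wrist_force: [0.6, -0.9, 0.4]
opening: 0.0514
```

```bash
python3 - <<'E'
from h import *
st(); f,c=save('wrist','w8.png'); print(proj(c,[.6937,.0225,.181]))
plan([[.6937,.0225,.136,87]],-0.1,hold=0)
E
```

```text
t 26.45 p [0.6936 0.0218 0.2049] az 86.9 F [ 0.6 -0.9  0.4] T [ 0.04 -0.02  0.01] op 0.0514 q [-0.39  0.48  0.38  1.57 -0.19  1.13  1.55] tilt [-0.002  0.    -1.   ]
[274.94366999 240.69951587]
2 rows; from [0.694  0.0219 0.2056] 86.9
[[-0.1, 0.0, 0.0, 0.035, 0.0, -0.0, -0.001],
[-0.1, 0.0, 0.001, 0.07, 0.0, -0.0, -0.002]]
```

View pics/w8.png

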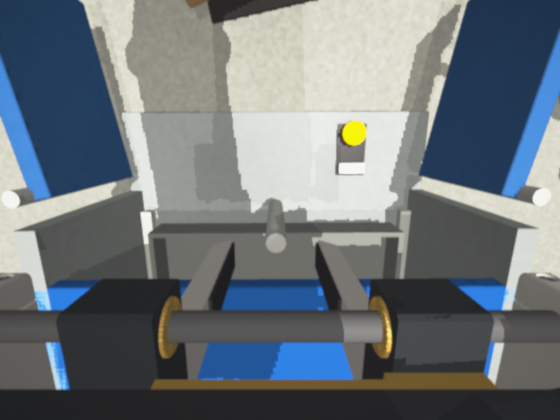

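Request:
{"api": "move_arm", "payload": {
  "targets": [
    [-0.1,0,0.001,0.035,0,0,0],
    [-0.1,0,0.001,0.07,0,0,0],
    [1,0,0.001,0.07,0,0,0],
    [1,0,0.001,0.07,0,0,0],
    [1,0,0.001,0.07,0,0,0],
    [1,0,0.001,0.07,0,0,0],
    [1,0,0.001,0.07,0,0,0],
    [1,0,0.001,0.07,0,0,0],
    [1,0,0.001,0.07,0,0,0]
  ],
  "squeeze": 25
}}

```text
time: 27.62
position: [0.6943, 0.0226, 0.1358]
eef_rot: [[-0.999, 0.054, 0.001], [0.054, 0.999, -0.0], [-0.001, -0.0, -1.0]]
wrist_force: [-1.3, -2.8, 7.0]
opening: 0.0154
```

Request:
{"api": "move_arm", "payload": {
  "targets": [
    [1,0.01,0,0,0,0,0],
    [1,0.03,0,0,0,0,0],
    [1,0.05,0,0,0,0,0],
    [1,0.07,0,0,0,0,0],
    [1,0.09,0,0,0,0,0],
    [1,0.11,0,0,0,0,0],
    [1,0.13,-0.001,0,0,0,0],
    [1,0.15,-0.001,0,0,0,0],
    [1,0.165,-0.001,0,0,0,0],
    [1,0.175,-0.001,0,0,0,0],
    [1,0.18,-0.001,0,0,0,0],
    [1,0.18,-0.001,0,0,0,0]
  ]
}}

```text
time: 29.12
position: [0.5145, 0.0315, 0.1358]
eef_rot: [[-0.999, 0.053, 0.001], [0.053, 0.999, 0.0], [-0.001, 0.001, -1.0]]
wrist_force: [-0.6, -4.3, 10.0]
opening: 0.0154
```

```bash
python3 - <<'E'
from h import *
st()
E
```

```text
t 29.12 p [0.5145 0.0315 0.1358] az 86.9 F [-0.6 -4.3 10. ] T [-1.17  0.16 -0.05] op 0.0154 q [-0.51  0.26  0.38  2.05 -0.13  0.86  1.46] tilt [ 0.001  0.    -1.   ]
```

The tray is out 0.18 m. Release, lift, and look.

Request:
{"api": "move_arm", "payload": {
  "targets": [
    [-0.1,0,0,0,0,0,0],
    [-0.1,0,0,0,0,0,0],
    [-0.1,0,0,0,0,0,0],
    [-0.1,0,0,0,0,0,0],
    [-0.1,0,0,0,0,0,0],
    [-1,0,0,-0.06,0,0,0],
    [-1,0,0,-0.12,0,0,0],
    [-1,0,0,-0.12,0,0,0],
    [-1,0,0,-0.12,0,0,0]
  ]
}}

```text
time: 30.25
position: [0.5137, 0.032, 0.2544]
eef_rot: [[-0.999, 0.053, -0.001], [0.053, 0.999, 0.001], [0.001, 0.001, -1.0]]
wrist_force: [-0.9, 0.3, -0.3]
opening: 0.0882
```

```bash
python3 - <<'E'
from h import *
st(); f,c=save('top','t3.png')
E
```

```text
t 30.25 p [0.5137 0.032  0.2544] az 87.0 F [-0.9  0.3 -0.3] T [ 0.03  0.04 -0.02] op 0.0882 q [-0.55  0.12  0.4   1.92 -0.05  1.12  1.39] tilt [-0.001  0.001 -1.   ]
```

View pics/t3.png

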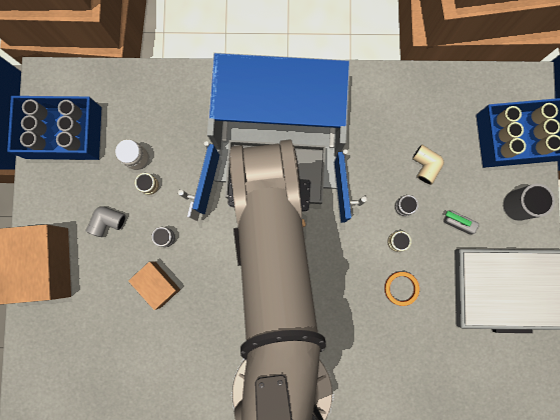

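All four couplings are visible: (146,183), (162,236), (407,204) and (400,241). Measure from their dark plugs.

```bash
cat >> h.py <<'E'
def plugs(f,c,pts):
    for n,(u,v) in pts.items():
        w=f[v-13:v+14,u-13:u+14].astype(int).max(axis=2)
        m=(w<95).astype(np.uint8); k,l,s,ce=cv2.connectedComponentsWithStats(m,connectivity=4)
        best=None
        for i in range(1,k):
            if 25<s[i,4]<220:
                d=np.hypot(*(ce[i]-13))
                if best is None or d<best[0]: best=(d,s[i,4],ce[i]+[u-13,v-13])
        if best is None: print(n,'none'); continue
        print(n,best[1],np.round(best[2],1),np.round(onz(c,*best[2],.06),4))
E
python3 - <<'E'
from h import *
f=cv2.imread('pics/t3.png');c=get_calibration('top')
plugs(f,c,dict(creamL=(146,182),greyL=(162,236),greyR=(407,204),creamR=(400,241)))
f0=cv2.imread('pics/top0.png');plugs(f0,c,dict(creamL=(150,198),greyL=(162,236),greyR=(407,204),creamR=(400,241)))
g=[cv2.resize(f[v-25:v+25,u-25:u+25],None,fx=6,fy=6,interpolation=cv2.INTER_CUBIC) for u,v in((146,182),(407,204))]
cv2.imwrite('pics/t3c.png',np.hstack(g))
E
```

```text
creamL 185 [144.1 182. ] [0.5843 0.3966 0.06  ]
greyL 190 [160.9 236.4] [0.4311 0.3432 0.06  ]
greyR 194 [408.3 204.2] [ 0.5299 -0.3479  0.06  ]
creamR 195 [401.  240.7] [ 0.4276 -0.3263  0.06  ]
creamL 188 [148.9 197.7] [0.5396 0.3811 0.06  ]
greyL 190 [160.9 236.4] [0.4311 0.3432 0.06  ]
greyR 194 [408.3 204.2] [ 0.5299 -0.3479  0.06  ]
creamR 195 [401.  240.7] [ 0.4276 -0.3263  0.06  ]
```

View pics/t3c.png

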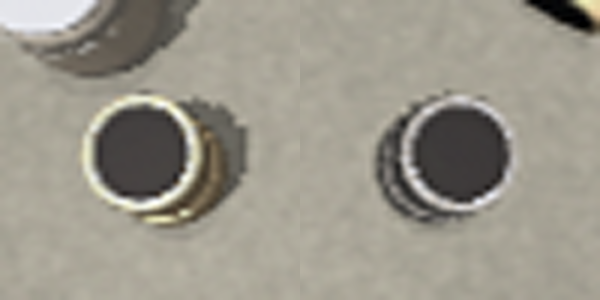

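```bash
python3 - <<'E'
from h import *
plan([[.45,.30,.25,87],[.4311,.3432,.20,87],[.4311,.3432,.034,87]],-1,hold=1,step=.055)
E
```

```text
13 rows; from [0.5134 0.032  0.2537] 87.0
[[-1, 0.013, 0.044, 0.001, -0.0, -0.003, -0.0],
[-1, 0.026, 0.088, 0.001, -0.0, -0.003, -0.0],
[-1, 0.039, 0.132, 0.002, -0.0, -0.003, -0.0],
[-1, 0.052, 0.176, 0.003, -0.0, -0.003, -0.0],
[-1, 0.065, 0.22, 0.003, -0.0, -0.003, -0.0],
[-1, 0.077, 0.264, 0.004, -0.0, -0.003, -0.0],
[-1, 0.088, 0.285, 0.029, -0.0, -0.003, -0.0],
[-1, 0.098, 0.306, 0.054, -0.0, -0.003, -0.0],
[-1, 0.098, 0.306, 0.095, -0.0, -0.003, -0.0],
[-1, 0.098, 0.306, 0.137, -0.0, -0.003, -0.0],
[-1, 0.098, 0.306, 0.178, -0.0, -0.003, -0.0],
[-1, 0.098, 0.306, 0.22, -0.0, -0.003, -0.0],
[-1, 0.098, 0.306, 0.22, -0.0, -0.003, -0.0]]
```

Request:
{"api": "move_arm", "payload": {
  "targets": [
    [-1,0.013,0.044,0.001,0,0,0],
    [-1,0.026,0.088,0.001,0,0,0],
    [-1,0.039,0.132,0.002,0,0,0],
    [-1,0.052,0.176,0.003,0,0,0],
    [-1,0.065,0.22,0.003,0,0,0],
    [-1,0.077,0.264,0.004,0,0,0],
    [-1,0.088,0.285,0.029,0,0,0],
    [-1,0.098,0.306,0.054,0,-0.003,0],
    [-1,0.098,0.306,0.075,0,-0.003,0],
    [-1,0.098,0.306,0.12,0,-0.003,0],
    [-1,0.098,0.306,0.17,0,-0.003,0],
    [-1,0.098,0.306,0.22,0,-0.003,0],
    [-1,0.098,0.306,0.22,0,-0.003,0],
    [1,0.098,0.306,0.22,0,-0.003,0],
    [1,0.098,0.306,0.22,0,-0.003,0],
    [1,0.098,0.306,0.22,0,-0.003,0],
    [1,0.098,0.306,0.22,0,-0.003,0],
    [1,0.098,0.306,0.22,0,-0.003,0],
    [1,0.098,0.306,0.22,0,-0.003,0],
    [1,0.098,0.306,0.22,0,-0.003,0]
  ],
  "squeeze": 25
}}

```text
time: 32.8
position: [0.4324, 0.3433, 0.0357]
eef_rot: [[-0.999, 0.053, 0.003], [0.053, 0.999, 0.001], [-0.002, 0.001, -1.0]]
wrist_force: [-1.5, 0.2, 9.4]
opening: 0.0559
```

```bash
python3 - <<'E'
from h import *
st()
T=np.array([.5145,.0315]);ax=np.array([.9988,-.049]);ay=np.array([.049,.9988])
for y in(-.096,-.032,.032,.096): print(y,T+.106*ax+y*ay)
q=T+.106*ax+.032*ay
s=get_state()['position']
plan([[s[0],s[1],.24,87],[.5,.2,.25,42],[q[0],q[1],.25,-3]],1,hold=1,step=.06,dstep=10)
E
```

```text
t 32.8 p [0.4324 0.3433 0.0357] az 87.0 F [-1.5  0.2  9.4] T [-0.03  0.32 -0.01] op 0.0559 q [-0.9   0.45  0.13  2.03 -0.09  0.67  0.81] tilt [ 0.003  0.001 -1.   ]
-0.096 [ 0.6156688 -0.0695788]
-0.032 [ 0.6188048 -0.0056556]
0.032 [0.6219408 0.0582676]
0.096 [0.6250768 0.1221908]
15 rows; from [0.4324 0.3433 0.0357] 87.0
[[1, -0.0, 0.0, -0.051, 0.001, 0.002, -0.0],
[1, -0.0, 0.0, -0.102, 0.001, 0.002, -0.0],
[1, -0.0, 0.0, -0.153, 0.001, 0.002, -0.0],
[1, -0.001, 0.0, -0.204, 0.001, 0.002, -0.0],
[1, -0.016, -0.028, -0.206, 0.001, 0.002, 0.157],
[1, -0.031, -0.056, -0.208, 0.002, 0.002, 0.314],
[1, -0.046, -0.083, -0.21, 0.002, 0.002, 0.471],
[1, -0.061, -0.111, -0.212, 0.002, 0.002, 0.628],
[1, -0.076, -0.139, -0.214, 0.002, 0.002, 0.785],
[1, -0.101, -0.166, -0.214, 0.002, 0.002, 0.942],
[1, -0.127, -0.193, -0.214, 0.003, 0.001, 1.099],
[1, -0.153, -0.22, -0.214, 0.003, 0.001, 1.256],
[1, -0.179, -0.247, -0.214, 0.003, 0.001, 1.413],
[1, -0.205, -0.274, -0.214, 0.003, 0.001, 1.57],
[1, -0.205, -0.274, -0.214, 0.003, 0.001, 1.57]]
```

Request:
{"api": "move_arm", "payload": {
  "targets": [
    [1,0,0,-0.04,0,0,0],
    [1,0,0,-0.1,0,0,0],
    [1,0,0,-0.153,0,0,0],
    [1,-0.001,0,-0.204,0,0,0],
    [1,-0.016,-0.028,-0.206,0,0,0.157],
    [1,-0.031,-0.056,-0.208,0,0,0.314],
    [1,-0.046,-0.083,-0.21,0,0,0.471],
    [1,-0.061,-0.111,-0.212,0,0,0.628],
    [1,-0.076,-0.139,-0.214,0,0,0.785],
    [1,-0.101,-0.166,-0.214,0,0,0.942],
    [1,-0.127,-0.193,-0.214,0,0,1.099],
    [1,-0.153,-0.22,-0.214,0,0,1.256],
    [1,-0.179,-0.247,-0.214,0,0,1.413],
    [1,-0.205,-0.274,-0.214,0.003,0.001,1.57],
    [1,-0.205,-0.274,-0.214,0.003,0.001,1.57],
    [1,-0.205,-0.274,-0.214,0.003,0.001,1.57]
  ]
}}

```text
time: 34.8
position: [0.6214, 0.0587, 0.2489]
eef_rot: [[0.051, 0.999, -0.002], [0.999, -0.051, -0.001], [-0.001, -0.002, -1.0]]
wrist_force: [0.2, 0.8, -2.6]
opening: 0.056
```

```bash
python3 - <<'E'
from h import *
st(); f,c=save('wrist','w9.png')
plan([[.6219,.0583,.12,-3],[.6219,.0583,.089,-3]],1,hold=1)
E
```

```text
t 34.8 p [0.6214 0.0587 0.2489] az -2.9 F [ 0.2  0.8 -2.6] T [-0.05  0.09 -0.03] op 0.056 q [-0.64  0.34  0.57  1.7  -0.2   1.16 -0.06] tilt [-0.002 -0.001 -1.   ]
5 rows; from [0.6213 0.0592 0.249 ] -2.9
[[1, -0.0, 0.0, 0.043, -0.001, 0.001, 0.001],
[1, -0.001, 0.001, 0.086, -0.001, 0.001, 0.002],
[1, -0.001, 0.001, 0.129, -0.001, 0.001, 0.002],
[1, -0.001, 0.001, 0.16, -0.001, 0.001, 0.002],
[1, -0.001, 0.001, 0.16, -0.001, 0.001, 0.002]]
```

View pics/w9.png

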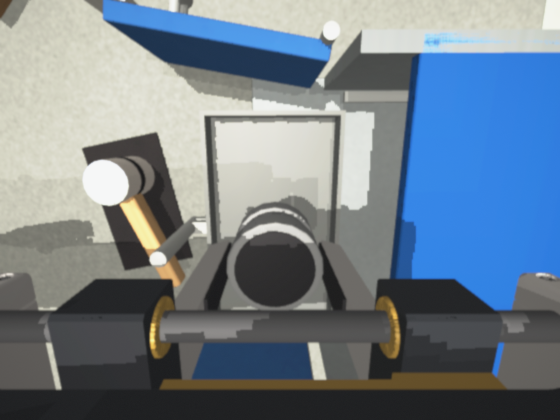

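The coupling is held over the tray, clear of the pull and of the roof edge. Lower and release.

Request:
{"api": "move_arm", "payload": {
  "targets": [
    [1,-0.001,0.001,0.05,0,0,0],
    [1,-0.001,0.001,0.1,0,0,0],
    [1,-0.001,0.001,0.135,0,0,0],
    [1,-0.001,0.001,0.15,0,0,0],
    [1,-0.001,0.001,0.16,0,0,0],
    [1,-0.001,0.001,0.16,0,0,0],
    [-0.6,-0.001,0.001,0.16,0,0,0],
    [-0.6,-0.001,0.001,0.16,0,0,0],
    [-0.6,-0.001,0.001,0.16,0,0,0],
    [-0.6,-0.001,0.001,0.16,0,0,0],
    [-0.6,-0.001,0.001,0.1,0,0,0],
    [-1,-0.001,0.001,0.04,0,0,0],
    [-1,-0.001,0.001,0.0,0,0,0]
  ]
}}

```text
time: 36.48
position: [0.6233, 0.0571, 0.2521]
eef_rot: [[0.052, 0.999, 0.001], [0.999, -0.052, -0.0], [-0.0, 0.001, -1.0]]
wrist_force: [-0.5, 0.1, 0.1]
opening: 0.0911
```

```bash
python3 - <<'E'
from h import *
st(); f,c=save('wrist','w10.png')
# creamL: (0.5843,0.3966), jaw az -63
plan([[.60,.25,.25,-30],[.5843,.3966,.20,-63]],-1,hold=1)
E
```

```text
t 36.48 p [0.6233 0.0571 0.2521] az -3.0 F [-0.5  0.1  0.1] T [-0.08  0.09 -0.01] op 0.0911 q [-0.64  0.34  0.58  1.69 -0.2   1.16 -0.06] tilt [ 0.001 -0.    -1.   ]
9 rows; from [0.6251 0.057  0.2566] -3.0
[[-1, 0.048, -0.009, 0.002, 0.006, -0.002, 0.118],
[-1, 0.096, -0.018, 0.003, 0.006, -0.002, 0.235],
[-1, 0.144, -0.026, 0.005, 0.006, -0.002, 0.353],
[-1, 0.191, -0.035, 0.007, 0.006, -0.003, 0.471],
[-1, 0.228, -0.041, 0.019, 0.006, -0.003, 0.615],
[-1, 0.264, -0.047, 0.032, 0.005, -0.004, 0.759],
[-1, 0.301, -0.053, 0.044, 0.005, -0.004, 0.903],
[-1, 0.337, -0.059, 0.057, 0.005, -0.005, 1.047],
[-1, 0.337, -0.059, 0.057, 0.005, -0.005, 1.047]]
```

View pics/w10.png

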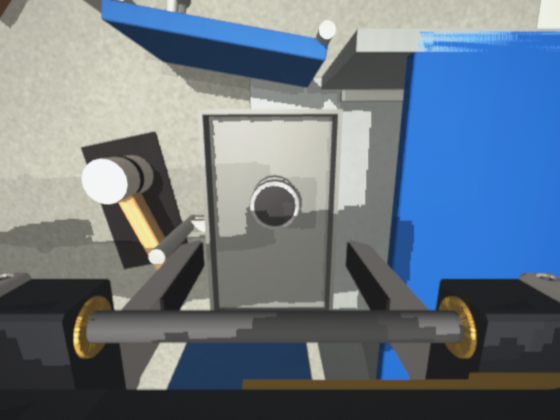

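The first coupling stands upright at (275,203). Next, the cream coupling by the tin, with the jaws across the line to the tin.

Request:
{"api": "move_arm", "payload": {
  "targets": [
    [-1,0.048,-0.009,0.002,0,0,0.118],
    [-1,0.096,-0.018,0.003,0,0,0.235],
    [-1,0.144,-0.026,0.005,0,0,0.353],
    [-1,0.191,-0.035,0.007,0,0,0.471],
    [-1,0.228,-0.041,0.019,0,0,0.615],
    [-1,0.264,-0.047,0.032,0,0,0.759],
    [-1,0.301,-0.053,0.044,0,0,0.903],
    [-1,0.337,-0.059,0.057,0,0,1.047],
    [-1,0.337,-0.059,0.057,0,0,1.047],
    [-1,0.337,-0.059,0.057,0,0,1.047]
  ]
}}

```text
time: 37.78
position: [0.5816, 0.3961, 0.1917]
eef_rot: [[0.89, 0.455, -0.001], [0.455, -0.89, -0.002], [-0.001, 0.001, -1.0]]
wrist_force: [0.5, 0.3, 1.1]
opening: 0.0938
```

```bash
python3 - <<'E'
from h import *
st(); f,c=save('wrist','w11.png'); print(proj(c,[.5843,.3966,.06]))
plan([[.5843,.3966,.035,-63]],-1,hold=1)
E
```

```text
t 37.77 p [0.5816 0.3961 0.1917] az -62.9 F [0.5 0.3 1.1] T [-0.11  0.12 -0.02] op 0.0938 q [-1.15  0.57  0.69  1.57 -0.38  1.14 -1.48] tilt [-0.001 -0.002 -1.   ]
[275.3445067  206.57353699]
5 rows; from [0.5819 0.3957 0.1922] -63.0
[[-1, 0.001, 0.0, 0.039, 0.001, 0.001, 0.0],
[-1, 0.001, 0.0, 0.079, 0.001, 0.001, 0.0],
[-1, 0.002, 0.0, 0.118, 0.001, 0.001, 0.0],
[-1, 0.003, 0.0, 0.157, 0.001, 0.001, 0.0],
[-1, 0.003, 0.0, 0.157, 0.001, 0.001, 0.0]]
```

View pics/w11.png

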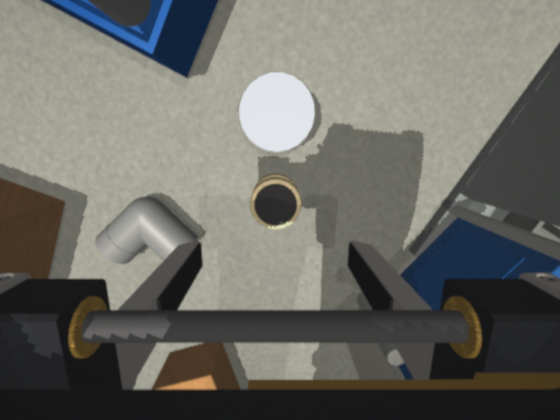

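```bash
python3 - <<'E'
from h import *
c=get_calibration('wrist')
s=get_state(); R=np.array(s['eef_rot']);p=np.array(s['position'])
for u,v in((196,238),(172,258),(140,200)):
    w=onz(c,u,v,.045); print(w, 'tool', (R.T@(w-p))[:2])
E
```

```text
[0.50709819 0.45935781 0.045     ] tool [-0.03762013 -0.09077258]
[0.47159532 0.47472038 0.045     ] tool [-0.0622669  -0.12058867]
[0.51995477 0.5326744  0.045     ] tool [ 0.00714424 -0.15024323]
```

The elbow is 91 mm off to the side against 60 mm for the finger backs, so it's clear. Pick, with 2 mm correction.

Request:
{"api": "move_arm", "payload": {
  "targets": [
    [-1,0.004,0,0.05,0,0,0],
    [-1,0.005,0,0.1,0,0,0],
    [-1,0.005,0,0.14,0,0,0],
    [-1,0.005,0,0.157,0,0,0],
    [-1,0.005,0,0.157,0,0,0],
    [1,0.005,0,0.157,0,0,0],
    [1,0.005,0,0.157,0,0,0],
    [1,0.005,0,0.157,0,0,0],
    [1,0.005,0,0.157,0,0,0],
    [1,0.005,0,0.157,0,0,0],
    [1,0.005,0,0.157,0,0,0],
    [1,0.005,0,0.157,0,0,0]
  ]
}}

```text
time: 39.33
position: [0.5859, 0.399, 0.0353]
eef_rot: [[0.891, 0.454, -0.0], [0.454, -0.891, -0.001], [-0.001, 0.0, -1.0]]
wrist_force: [-1.0, -1.0, 6.4]
opening: 0.0556
```

```bash
python3 - <<'E'
from h import *
st()
s=get_state()['position']
plan([[s[0],s[1],.25,-63],[.6251,.1222,.25,-3]],1,hold=2,step=.06,dstep=10)
E
```

```text
t 39.33 p [0.5859 0.399  0.0353] az -63.0 F [-1.  -1.   6.4] T [-0.38  0.3   0.  ] op 0.0556 q [-1.08  0.73  0.59  1.67 -0.5   0.9  -1.39] tilt [-0.    -0.001 -1.   ]
12 rows; from [0.5859 0.399  0.0353] -63.0
[[1, -0.0, 0.0, -0.054, 0.0, 0.001, 0.0],
[1, -0.0, 0.0, -0.107, 0.0, 0.001, 0.0],
[1, -0.0, 0.0, -0.161, 0.0, 0.001, 0.0],
[1, -0.0, 0.0, -0.215, 0.0, 0.001, 0.001],
[1, -0.015, 0.044, -0.215, 0.0, 0.001, -0.174],
[1, -0.03, 0.088, -0.215, 0.0, 0.001, -0.349],
[1, -0.046, 0.132, -0.215, 0.0, 0.001, -0.523],
[1, -0.061, 0.176, -0.215, 0.0, 0.001, -0.698],
[1, -0.076, 0.22, -0.215, 0.0, 0.001, -0.872],
[1, -0.091, 0.264, -0.215, 0.0, 0.001, -1.047],
[1, -0.091, 0.264, -0.215, 0.0, 0.001, -1.047],
[1, -0.091, 0.264, -0.215, 0.0, 0.001, -1.047]]
```

Request:
{"api": "move_arm", "payload": {
  "targets": [
    [1,0,0,-0.045,0,0,0],
    [1,0,0,-0.1,0,0,0],
    [1,0,0,-0.16,0,0,0],
    [1,0,0,-0.215,0,0,0],
    [1,-0.015,0.044,-0.215,0,0,-0.174],
    [1,-0.03,0.088,-0.215,0,0,-0.349],
    [1,-0.046,0.132,-0.215,0,0,-0.523],
    [1,-0.061,0.176,-0.215,0,0,-0.698],
    [1,-0.076,0.22,-0.215,0,0,-0.872],
    [1,-0.091,0.264,-0.215,0,0,-1.047],
    [1,-0.091,0.264,-0.215,0,0,-1.047],
    [1,-0.091,0.264,-0.215,0,0,-1.047]
  ]
}}

```text
time: 40.83
position: [0.6246, 0.123, 0.2499]
eef_rot: [[0.054, 0.999, -0.001], [0.999, -0.054, -0.001], [-0.001, -0.001, -1.0]]
wrist_force: [-0.2, 1.0, -2.4]
opening: 0.0559
```

```bash
python3 - <<'E'
from h import *
st(); f,c=save('wrist','w12.png')
plan([[.6251,.1222,.12,-3],[.6251,.1222,.089,-3]],1,hold=1)
E
```

```text
t 40.83 p [0.6246 0.123  0.2499] az -3.1 F [-0.2  1.  -2.4] T [ 0.02  0.08 -0.  ] op 0.0559 q [-0.71  0.36  0.55  1.67 -0.2   1.17 -0.17] tilt [-0.001 -0.001 -1.   ]
5 rows; from [0.6246 0.1237 0.2498] -3.0
[[1, -0.0, 0.0, 0.043, -0.001, 0.001, -0.0],
[1, -0.001, 0.001, 0.087, -0.001, 0.001, -0.0],
[1, -0.001, 0.001, 0.13, -0.001, 0.001, -0.0],
[1, -0.001, 0.001, 0.161, -0.001, 0.001, -0.0],
[1, -0.001, 0.001, 0.161, -0.001, 0.001, -0.0]]
```

View pics/w12.png

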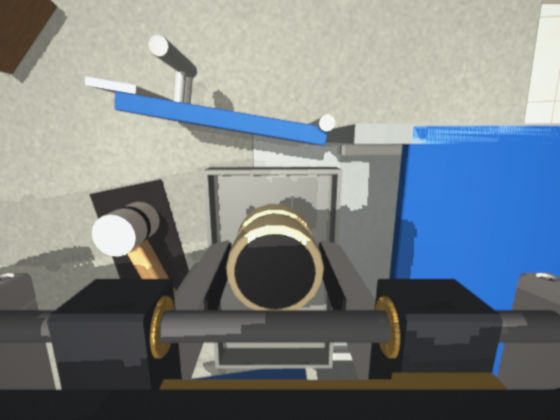

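Held over the left slot. Lower and release.

Request:
{"api": "move_arm", "payload": {
  "targets": [
    [1,-0.001,0.001,0.05,0,0,0],
    [1,-0.001,0.001,0.1,0,0,0],
    [1,-0.001,0.001,0.135,0,0,0],
    [1,-0.001,0.001,0.15,0,0,0],
    [1,-0.001,0.001,0.161,0,0,0],
    [1,-0.001,0.001,0.161,0,0,0],
    [-0.6,-0.001,0.001,0.161,0,0,0],
    [-0.6,-0.001,0.001,0.161,0,0,0],
    [-0.6,-0.001,0.001,0.161,0,0,0],
    [-0.6,-0.001,0.001,0.161,0,0,0],
    [-0.6,-0.001,0.001,0.1,0,0,0],
    [-1,-0.001,0.001,0.04,0,0,0],
    [-1,-0.001,0.001,0.0,0,0,0]
  ]
}}

```text
time: 42.5
position: [0.6263, 0.1214, 0.2531]
eef_rot: [[0.052, 0.999, 0.001], [0.999, -0.052, -0.0], [-0.0, 0.001, -1.0]]
wrist_force: [0.2, 1.1, -0.1]
opening: 0.0918
```

```bash
python3 - <<'E'
from h import *
st(); f,c=save('wrist','w13.png'); f,c=save('top','t4.png')
plugs(f[:,:,::-1],c,dict(greyR=(407,204),creamR=(400,241)))
# greyR jaws
plan([[.60,-.10,.25,-3],[.5299,-.3479,.20,-3]],-1,hold=1)
E
```

```text
t 42.5 p [0.6263 0.1214 0.2531] az -3.0 F [ 0.2  1.1 -0.1] T [-0.03  0.01 -0.04] op 0.0918 q [-0.72  0.36  0.56  1.66 -0.2   1.17 -0.16] tilt [ 0.001 -0.    -1.   ]
greyR 193 [408.3 204.2] [ 0.53   -0.3478  0.06  ]
creamR 194 [401.  240.7] [ 0.4275 -0.3263  0.06  ]
12 rows; from [0.6277 0.1217 0.2549] -3.0
[[-1, -0.045, -0.003, 0.001, 0.005, -0.002, -0.0],
[-1, -0.089, -0.006, 0.002, 0.005, -0.002, -0.0],
[-1, -0.134, -0.01, 0.003, 0.005, -0.002, -0.0],
[-1, -0.178, -0.013, 0.003, 0.005, -0.002, -0.0],
[-1, -0.223, -0.016, 0.004, 0.005, -0.002, -0.0],
[-1, -0.265, -0.026, 0.013, 0.005, -0.002, -0.0],
[-1, -0.307, -0.035, 0.021, 0.005, -0.002, -0.0],
[-1, -0.348, -0.045, 0.029, 0.005, -0.002, -0.0],
[-1, -0.39, -0.054, 0.037, 0.005, -0.002, -0.0],
[-1, -0.432, -0.064, 0.045, 0.005, -0.002, -0.0],
[-1, -0.474, -0.073, 0.054, 0.005, -0.002, -0.0],
[-1, -0.474, -0.073, 0.054, 0.005, -0.002, -0.0]]
```

View pics/w13.png

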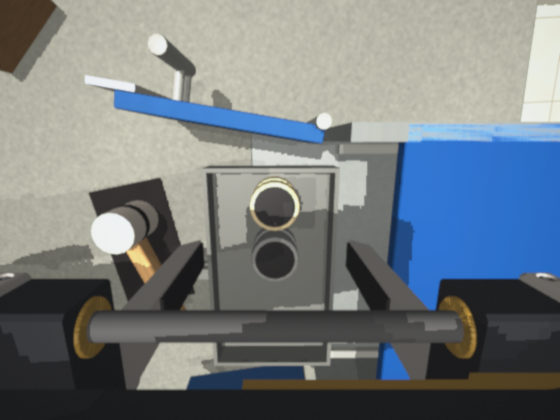

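View pics/t4.png

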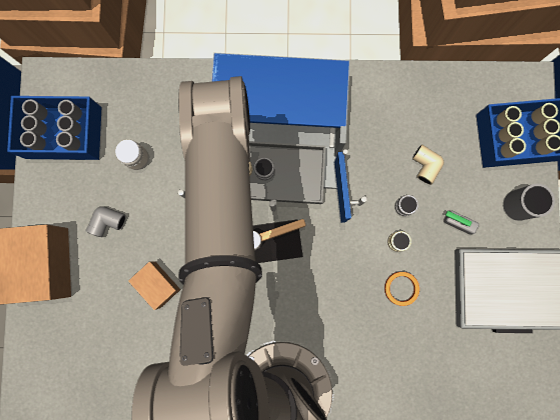

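Two couplings stand in the tray, and the two on the right haven't moved. Go to the grey one.

```bash
python3 - <<'E'
from h import *
plan([[.60,-.10,.25,5],[.5299,-.3479,.20,20],[.5299,-.3479,.035,20]],-1,hold=1,step=.055)
E
```

```text
14 rows; from [0.6277 0.1217 0.2549] -3.0
[[-1, -0.045, -0.003, 0.001, 0.005, -0.002, -0.028],
[-1, -0.089, -0.006, 0.002, 0.005, -0.002, -0.056],
[-1, -0.134, -0.01, 0.003, 0.005, -0.002, -0.084],
[-1, -0.178, -0.013, 0.003, 0.005, -0.002, -0.112],
[-1, -0.223, -0.016, 0.004, 0.005, -0.002, -0.14],
[-1, -0.273, -0.028, 0.014, 0.006, -0.001, -0.192],
[-1, -0.323, -0.039, 0.024, 0.006, -0.001, -0.244],
[-1, -0.374, -0.05, 0.034, 0.006, -0.001, -0.297],
[-1, -0.424, -0.062, 0.044, 0.006, -0.001, -0.349],
[-1, -0.474, -0.073, 0.054, 0.006, -0.001, -0.401],
[-1, -0.474, -0.074, 0.109, 0.006, -0.001, -0.401],
[-1, -0.474, -0.074, 0.164, 0.006, -0.001, -0.401],
[-1, -0.474, -0.074, 0.219, 0.006, -0.001, -0.401],
[-1, -0.474, -0.074, 0.219, 0.006, -0.001, -0.401]]
```

Request:
{"api": "move_arm", "payload": {
  "targets": [
    [-1,-0.045,-0.003,0.001,0,0,-0.028],
    [-1,-0.089,-0.006,0.002,0,0,-0.056],
    [-1,-0.134,-0.01,0.003,0,0,-0.084],
    [-1,-0.178,-0.013,0.003,0,0,-0.112],
    [-1,-0.223,-0.016,0.004,0,0,-0.14],
    [-1,-0.273,-0.028,0.005,0,0,-0.192],
    [-1,-0.323,-0.039,0.005,0,0,-0.244],
    [-1,-0.374,-0.05,0.02,0,0,-0.297],
    [-1,-0.424,-0.062,0.04,0,0,-0.349],
    [-1,-0.474,-0.073,0.054,0.006,-0.001,-0.401],
    [-1,-0.474,-0.074,0.06,0.006,-0.001,-0.401],
    [-1,-0.474,-0.074,0.06,0.006,-0.001,-0.401]
  ]
}}

```text
time: 44.1
position: [0.5268, -0.3474, 0.1897]
eef_rot: [[-0.341, 0.94, -0.008], [0.94, 0.341, -0.002], [0.001, -0.008, -1.0]]
wrist_force: [0.4, 0.0, 0.0]
opening: 0.0939
```

```bash
python3 - <<'E'
from h import *
st(); f,c=save('wrist','w14.png'); print(proj(c,[.5299,-.3479,.06]))
plan([[.5299,-.3479,.035,20]],-1,hold=1)
E
```

```text
t 44.1 p [ 0.5268 -0.3474  0.1897] az 20.0 F [0.4 0.  0. ] T [-0.03  0.02 -0.04] op 0.0939 q [ 0.03  0.42  0.6   1.75 -0.26  1.06  1.07] tilt [-0.008 -0.002 -1.   ]
[277.25159891 210.22723242]
5 rows; from [ 0.5275 -0.3469  0.1902] 20.0
[[-1, -0.0, 0.001, 0.039, -0.007, -0.0, 0.0],
[-1, -0.001, 0.002, 0.078, -0.007, -0.0, 0.0],
[-1, -0.001, 0.002, 0.116, -0.007, -0.0, 0.0],
[-1, -0.002, 0.003, 0.155, -0.007, -0.0, 0.001],
[-1, -0.002, 0.003, 0.155, -0.007, -0.0, 0.001]]
```

View pics/w14.png

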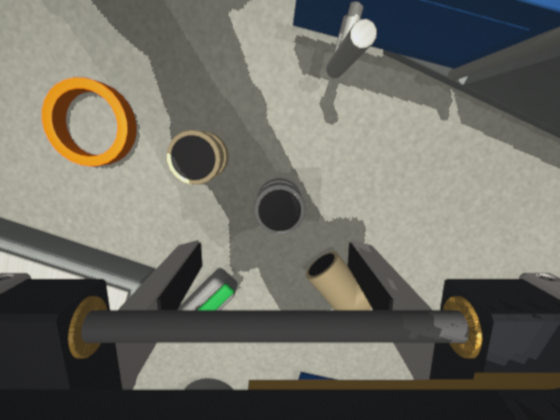

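Coupling at (280,207), predicted (277,210); the neighbours are clear of the fingers. Pick.

Request:
{"api": "move_arm", "payload": {
  "targets": [
    [-1,-0.001,0.002,0.05,-0.007,0,0],
    [-1,-0.001,0.004,0.1,-0.007,0,0],
    [-1,0,0.004,0.14,-0.007,0,0],
    [-1,0,0.004,0.155,-0.007,0,0],
    [-1,0,0.004,0.155,-0.007,0,0],
    [1,0,0.004,0.155,-0.007,0,0],
    [1,0,0.004,0.155,-0.007,0,0],
    [1,0,0.004,0.155,-0.007,0,0],
    [1,0,0.004,0.155,-0.007,0,0],
    [1,0,0.004,0.155,-0.007,0,0],
    [1,0,0.004,0.155,-0.007,0,0],
    [1,0,0.004,0.155,-0.007,0,0]
  ]
}}

```text
time: 45.65
position: [0.5301, -0.3471, 0.0359]
eef_rot: [[-0.342, 0.94, 0.001], [0.94, 0.342, -0.0], [-0.001, 0.0, -1.0]]
wrist_force: [-0.6, 2.3, 5.4]
opening: 0.0555
```

```bash
python3 - <<'E'
from h import *
st()
s=get_state()['position']
plan([[s[0],s[1],.25,20],[.6188,-.0057,.25,-3]],1,hold=2,step=.06,dstep=10)
E
```

```text
t 45.65 p [ 0.5301 -0.3471  0.0359] az 20.0 F [-0.6  2.3  5.4] T [0.25 0.12 0.09] op 0.0555 q [ 0.11  0.6   0.5   1.85 -0.4   0.78  1.17] tilt [ 0.001 -0.    -1.   ]
12 rows; from [ 0.5301 -0.3471  0.0359] 20.0
[[1, -0.0, 0.0, -0.054, 0.0, 0.001, -0.0],
[1, -0.0, 0.0, -0.107, 0.0, 0.001, -0.0],
[1, -0.0, 0.0, -0.161, 0.0, 0.001, -0.0],
[1, -0.0, 0.0, -0.214, 0.0, 0.001, -0.0],
[1, 0.048, 0.033, -0.214, 0.0, 0.001, 0.067],
[1, 0.097, 0.067, -0.214, 0.0, 0.001, 0.134],
[1, 0.145, 0.1, -0.214, 0.0, 0.001, 0.201],
[1, 0.194, 0.133, -0.214, 0.0, 0.0, 0.267],
[1, 0.242, 0.167, -0.214, 0.0, 0.0, 0.334],
[1, 0.29, 0.2, -0.214, 0.0, 0.0, 0.401],
[1, 0.29, 0.2, -0.214, 0.0, 0.0, 0.401],
[1, 0.29, 0.2, -0.214, 0.0, 0.0, 0.401]]
```

Request:
{"api": "move_arm", "payload": {
  "targets": [
    [1,0,0,-0.045,0,0,0],
    [1,0,0,-0.1,0,0,0],
    [1,0,0,-0.16,0,0,0],
    [1,0,0,-0.214,0,0,0],
    [1,0.048,0.033,-0.214,0,0,0.067],
    [1,0.097,0.067,-0.214,0,0,0.134],
    [1,0.145,0.1,-0.214,0,0,0.201],
    [1,0.194,0.133,-0.214,0,0,0.267],
    [1,0.242,0.167,-0.214,0,0,0.334],
    [1,0.29,0.2,-0.214,0,0,0.401],
    [1,0.29,0.2,-0.214,0,0,0.401],
    [1,0.29,0.2,-0.214,0,0,0.401]
  ]
}}

```text
time: 47.15
position: [0.6184, -0.0065, 0.2492]
eef_rot: [[0.052, 0.999, -0.001], [0.999, -0.052, -0.001], [-0.001, -0.001, -1.0]]
wrist_force: [0.6, -1.4, -2.2]
opening: 0.0555
```

```bash
python3 - <<'E'
from h import *
st(); f,c=save('wrist','w15.png')
plan([[.6188,-.0057,.12,-3],[.6188,-.0057,.089,-3]],1,hold=1)
E
```

```text
t 47.15 p [ 0.6184 -0.0065  0.2492] az -3.0 F [ 0.6 -1.4 -2.2] T [-0.09  0.06  0.01] op 0.0555 q [-0.57  0.34  0.61  1.71 -0.21  1.16  0.05] tilt [-0.001 -0.001 -1.   ]
5 rows; from [ 0.6183 -0.0074  0.2494] -3.0
[[1, 0.001, 0.0, 0.043, -0.0, 0.001, -0.0],
[1, 0.001, 0.0, 0.086, -0.0, 0.001, -0.0],
[1, 0.002, 0.0, 0.129, -0.0, 0.001, -0.001],
[1, 0.002, 0.0, 0.16, -0.0, 0.001, -0.001],
[1, 0.002, 0.0, 0.16, -0.0, 0.001, -0.001]]
```

View pics/w15.png

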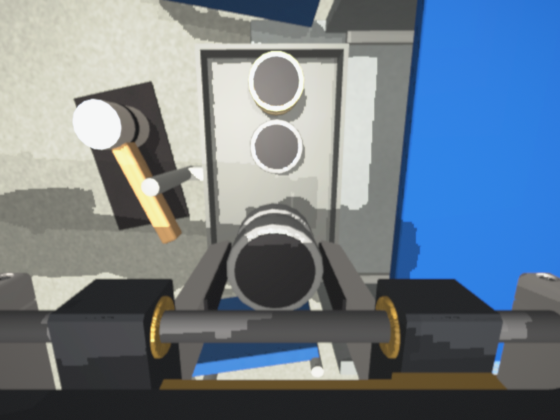

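Two couplings stand at (276,81) and (276,146), with the third held in line with the next slot. Lower it.

Request:
{"api": "move_arm", "payload": {
  "targets": [
    [1,0.001,0,0.05,0,0,0],
    [1,0.001,0,0.1,0,0,0],
    [1,0.001,0,0.135,0,0,0],
    [1,0.001,0,0.15,0,0,0],
    [1,0.001,0,0.16,0,0,0],
    [1,0.001,0,0.16,0,0,0],
    [-0.6,0.001,0,0.16,0,0,0],
    [-0.6,0.001,0,0.16,0,0,0],
    [-0.6,0.001,0,0.16,0,0,0],
    [-0.6,0.001,0,0.16,0,0,0],
    [-0.6,0.001,0,0.1,0,0,0],
    [-1,0.001,0,0.04,0,0,0],
    [-1,0.001,0,0,0,0,0]
  ]
}}

```text
time: 48.82
position: [0.6192, -0.0053, 0.2524]
eef_rot: [[0.052, 0.999, 0.002], [0.999, -0.052, 0.0], [0.0, 0.002, -1.0]]
wrist_force: [0.2, 0.5, -0.4]
opening: 0.0916
```

```bash
python3 - <<'E'
from h import *
st(); f,c=save('top','t5.png')
plugs(f[:,:,::-1],c,dict(creamR=(400,241)))
plan([[.56,-.15,.25,10],[.4276,-.3263,.24,35],[.4276,-.3263,.19,35]],-1,hold=1,step=.055)
E
```

```text
t 48.83 p [ 0.6192 -0.0053  0.2524] az -3.0 F [ 0.2  0.5 -0.4] T [-0.05  0.07  0.02] op 0.0916 q [-0.57  0.34  0.62  1.71 -0.21  1.16  0.05] tilt [ 0.002  0.    -1.   ]
creamR 195 [401.  240.7] [ 0.4276 -0.3263  0.06  ]
10 rows; from [ 0.6209 -0.0055  0.2568] -3.0
[[-1, -0.049, -0.018, 0.002, 0.007, -0.001, -0.076],
[-1, -0.098, -0.035, 0.004, 0.007, -0.001, -0.151],
[-1, -0.147, -0.053, 0.006, 0.007, -0.001, -0.227],
[-1, -0.184, -0.078, 0.008, 0.007, -0.0, -0.314],
[-1, -0.221, -0.102, 0.01, 0.007, 0.0, -0.402],
[-1, -0.257, -0.127, 0.012, 0.007, 0.0, -0.489],
[-1, -0.294, -0.152, 0.013, 0.007, 0.001, -0.576],
[-1, -0.331, -0.176, 0.015, 0.007, 0.001, -0.664],
[-1, -0.331, -0.177, 0.065, 0.007, 0.001, -0.664],
[-1, -0.331, -0.177, 0.065, 0.007, 0.001, -0.664]]
```

Request:
{"api": "move_arm", "payload": {
  "targets": [
    [-1,-0.049,-0.018,0.002,0,0,-0.076],
    [-1,-0.098,-0.035,0.004,0,0,-0.151],
    [-1,-0.147,-0.053,0.006,0,0,-0.227],
    [-1,-0.184,-0.078,0.008,0,0,-0.314],
    [-1,-0.221,-0.102,0.01,0,0,-0.402],
    [-1,-0.257,-0.127,0.012,0,0,-0.489],
    [-1,-0.294,-0.152,0.013,0,0,-0.576],
    [-1,-0.331,-0.176,0.015,0,0,-0.664],
    [-1,-0.331,-0.177,0.065,0.007,0,-0.664],
    [-1,-0.331,-0.177,0.065,0.007,0,-0.664],
    [-1,-0.331,-0.177,0.065,0.007,0,-0.664]
  ]
}}

```text
time: 50.25
position: [0.4253, -0.3264, 0.1856]
eef_rot: [[-0.575, 0.818, -0.006], [0.818, 0.575, -0.003], [0.002, -0.007, -1.0]]
wrist_force: [-0.3, 0.6, 0.6]
opening: 0.0939
```

```bash
python3 - <<'E'
from h import *
st(); f,c=save('wrist','w16.png'); print(proj(c,[.4276,-.3263,.06]))
plan([[.4276,-.3263,.035,35]],-1,hold=1)
E
```

```text
t 50.25 p [ 0.4253 -0.3264  0.1856] az 35.1 F [-0.3  0.6  0.6] T [-0.07  0.    0.03] op 0.0939 q [-0.02  0.26  0.66  1.96 -0.18  0.98  1.33] tilt [-0.006 -0.003 -1.   ]
[276.34901061 210.63913488]
5 rows; from [ 0.4256 -0.3265  0.186 ] 35.1
[[-1, -0.0, 0.001, 0.038, -0.006, -0.001, 0.0],
[-1, -0.001, 0.001, 0.075, -0.006, -0.001, 0.001],
[-1, -0.001, 0.002, 0.113, -0.006, -0.001, 0.001],
[-1, -0.001, 0.003, 0.151, -0.006, -0.001, 0.002],
[-1, -0.001, 0.003, 0.151, -0.006, -0.001, 0.002]]
```

View pics/w16.png

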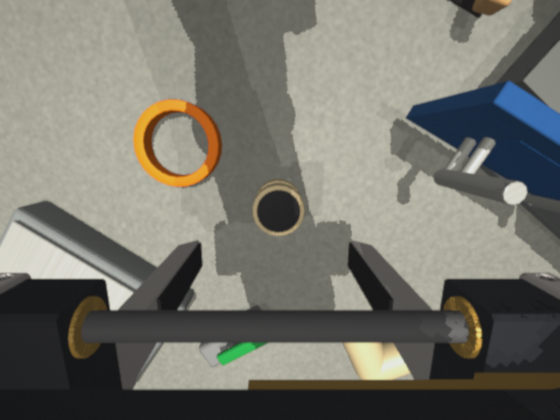

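Coupling at (279,209), predicted (276,211); the leaf pull is well to the side. Pick.

Request:
{"api": "move_arm", "payload": {
  "targets": [
    [-1,-0.001,0.002,0.05,-0.006,0,0],
    [-1,0,0.004,0.1,-0.006,0,0],
    [-1,0,0.004,0.135,-0.006,0,0],
    [-1,0,0.004,0.151,-0.006,0,0],
    [-1,0,0.004,0.151,-0.006,0,0],
    [1,0,0.004,0.151,-0.006,0,0],
    [1,0,0.004,0.151,-0.006,0,0],
    [1,0,0.004,0.151,-0.006,0,0],
    [1,0,0.004,0.151,-0.006,0,0],
    [1,0,0.004,0.151,-0.006,0,0],
    [1,0,0.004,0.151,-0.006,0,0],
    [1,0,0.004,0.151,-0.006,0,0]
  ]
}}

```text
time: 51.8
position: [0.4272, -0.3245, 0.0338]
eef_rot: [[-0.574, 0.819, -0.001], [0.819, 0.574, 0.001], [0.002, -0.0, -1.0]]
wrist_force: [-0.9, 2.4, 6.0]
opening: 0.0552
```

```bash
python3 - <<'E'
from h import *
st()
s=get_state()['position']
plan([[s[0],s[1],.25,35],[.6157,-.0696,.25,-3]],1,hold=2,step=.06,dstep=10)
E
```

```text
t 51.8 p [ 0.4272 -0.3245  0.0338] az 35.1 F [-0.9  2.4  6. ] T [0.31 0.16 0.05] op 0.0552 q [ 0.1   0.48  0.54  2.08 -0.39  0.68  1.51] tilt [-0.001  0.001 -1.   ]
12 rows; from [ 0.4272 -0.3245  0.0338] 35.1
[[1, 0.0, -0.0, -0.054, -0.0, -0.002, 0.0],
[1, 0.0, -0.0, -0.108, -0.0, -0.002, 0.001],
[1, 0.0, -0.0, -0.162, -0.0, -0.002, 0.001],
[1, 0.0, -0.0, -0.216, -0.0, -0.002, 0.001],
[1, 0.017, 0.05, -0.216, -0.0, -0.002, 0.112],
[1, 0.034, 0.1, -0.216, -0.001, -0.002, 0.222],
[1, 0.051, 0.15, -0.216, -0.001, -0.002, 0.333],
[1, 0.067, 0.2, -0.216, -0.001, -0.002, 0.443],
[1, 0.084, 0.251, -0.216, -0.001, -0.002, 0.554],
[1, 0.101, 0.301, -0.216, -0.001, -0.002, 0.664],
[1, 0.101, 0.301, -0.216, -0.001, -0.002, 0.664],
[1, 0.101, 0.301, -0.216, -0.001, -0.002, 0.664]]
```

Request:
{"api": "move_arm", "payload": {
  "targets": [
    [1,0,0,-0.045,0,0,0],
    [1,0,0,-0.1,0,0,0],
    [1,0,0,-0.16,0,0,0],
    [1,0,0,-0.216,0,0,0],
    [1,0.017,0.05,-0.216,0,0,0.112],
    [1,0.034,0.1,-0.216,0,0,0.222],
    [1,0.051,0.15,-0.216,0,0,0.333],
    [1,0.067,0.2,-0.216,0,0,0.443],
    [1,0.084,0.251,-0.216,0,0,0.554],
    [1,0.101,0.301,-0.216,0,0,0.664],
    [1,0.101,0.301,-0.216,0,0,0.664],
    [1,0.101,0.301,-0.216,0,0,0.664]
  ]
}}

```text
time: 53.3
position: [0.6153, -0.0696, 0.2492]
eef_rot: [[0.051, 0.999, -0.002], [0.999, -0.051, 0.001], [0.0, -0.003, -1.0]]
wrist_force: [-0.2, -0.6, -1.0]
opening: 0.0556
```

```bash
python3 - <<'E'
from h import *
st(); f,c=save('wrist','w17.png')
plan([[.6157,-.0696,.12,-3],[.6157,-.0696,.0865,-3]],1,hold=1)
E
```

```text
t 53.3 p [ 0.6153 -0.0696  0.2492] az -2.9 F [-0.2 -0.6 -1. ] T [-0.11  0.09  0.  ] op 0.0556 q [-0.5   0.35  0.66  1.71 -0.23  1.16  0.17] tilt [-0.002  0.001 -1.   ]
5 rows; from [ 0.6151 -0.0702  0.2494] -3.0
[[1, 0.0, 0.0, 0.043, -0.002, -0.001, -0.0],
[1, 0.0, 0.001, 0.086, -0.002, -0.001, -0.0],
[1, 0.001, 0.001, 0.129, -0.002, -0.001, -0.0],
[1, 0.0, 0.001, 0.163, -0.002, -0.001, -0.0],
[1, 0.0, 0.001, 0.163, -0.002, -0.001, -0.0]]
```

View pics/w17.png

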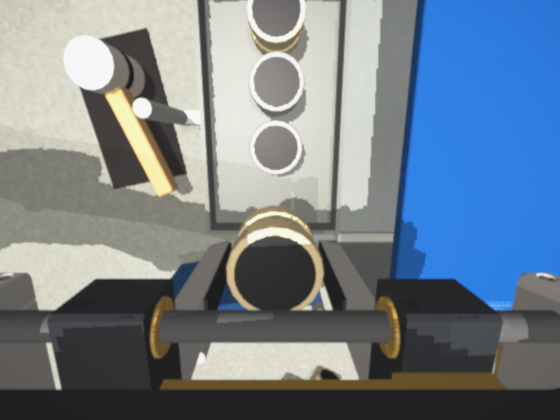

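```bash
python3 - <<'E'
from h import *
c=get_calibration('wrist')
print('right wall inner top',onz(c,275,224,.086),'outer',onz(c,275,232,.086))
for v in(81,147): print('plug',onz(c,276,v,.111))
E
```

```text
right wall inner top [ 0.61464147 -0.09624854  0.086     ] outer [ 0.61410055 -0.1062534   0.086     ]
plug [0.62395581 0.05742956 0.111     ]
plug [ 0.62057753 -0.00602985  0.111     ]
```

The right wall looks closer than planned, so I'll zoom in before lowering.

```bash
python3 - <<'E'
from h import *
f=cv2.imread('pics/w17.png'); cv2.imwrite('pics/w17c.png',cv2.resize(f[120:270,190:350],None,fx=4.5,fy=4,interpolation=cv2.INTER_CUBIC) if 0 else cv2.resize(f[120:270,190:350],None,fx=4,fy=4,interpolation=cv2.INTER_CUBIC))
E
```

```text
(no output)
```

View pics/w17c.png

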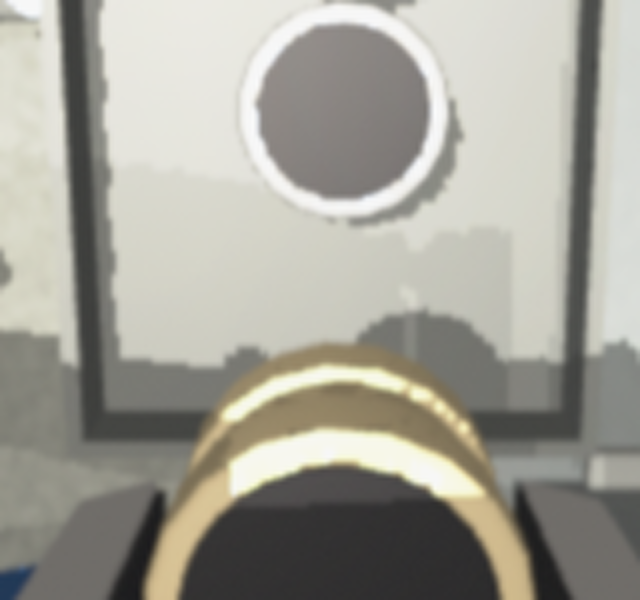

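The dark band is the wall's inner face: its rim at row 230 lies at y ≈ -0.104, as planned, so there are 6–7 mm on both sides. Lower.

Request:
{"api": "move_arm", "payload": {
  "targets": [
    [1,0.001,0.001,0.05,-0.002,-0.001,0],
    [1,0.001,0.001,0.1,-0.002,-0.001,0],
    [1,0.001,0.001,0.135,-0.002,-0.001,0],
    [1,0.001,0.001,0.15,-0.002,-0.001,0],
    [1,0.001,0.001,0.162,-0.002,-0.001,0],
    [1,0.001,0.001,0.162,-0.002,-0.001,0],
    [-0.6,0.001,0.001,0.162,-0.002,-0.001,0],
    [-0.6,0.001,0.001,0.162,-0.002,-0.001,0],
    [-0.6,0.001,0.001,0.162,-0.002,-0.001,0],
    [-0.6,0.001,0.001,0.162,-0.002,-0.001,0],
    [-0.6,0.001,0.001,0.1,0,0,0],
    [-0.6,0.001,0.001,0.04,0,0,0],
    [-0.6,0.001,0.001,0,0,0,0],
    [-0.6,0.001,0.001,0,0,0,0]
  ]
}}

```text
time: 55.1
position: [0.6182, -0.0685, 0.2527]
eef_rot: [[0.052, 0.999, 0.003], [0.999, -0.052, 0.002], [0.002, 0.003, -1.0]]
wrist_force: [0.1, -1.0, -0.2]
opening: 0.0754
```

```bash
python3 - <<'E'
from h import *
st(); f,c=save('wrist','w18.png'); f,c=save('scene','s8.png')
plan([[.5145,.0315,.26,42],[.5145,.0315,.26,87],[.5145,.0315,.205,87]],-0.1,hold=2,dstep=10)
E
```

```text
t 55.1 p [ 0.6182 -0.0685  0.2527] az -3.0 F [ 0.1 -1.  -0.2] T [ 0.    0.1  -0.06] op 0.0754 q [-0.5   0.35  0.66  1.71 -0.23  1.16  0.17] tilt [ 0.003  0.002 -1.   ]
14 rows; from [ 0.6166 -0.068   0.2493] -3.0
[[-0.1, 0.019, -0.021, -0.002, -0.001, -0.002, -0.157],
[-0.1, 0.038, -0.043, -0.004, -0.001, -0.002, -0.314],
[-0.1, 0.056, -0.064, -0.006, -0.001, -0.002, -0.471],
[-0.1, 0.075, -0.086, -0.008, -0.001, -0.002, -0.628],
[-0.1, 0.094, -0.107, -0.01, -0.001, -0.002, -0.785],
[-0.1, 0.094, -0.107, -0.01, -0.001, -0.002, -0.942],
[-0.1, 0.094, -0.107, -0.01, -0.001, -0.002, -1.099],
[-0.1, 0.094, -0.107, -0.01, -0.0, -0.002, -1.256],
[-0.1, 0.094, -0.107, -0.01, -0.0, -0.002, -1.413],
[-0.1, 0.094, -0.107, -0.01, -0.0, -0.002, -1.57],
[-0.1, 0.094, -0.107, 0.017, -0.0, -0.002, -1.57],
[-0.1, 0.094, -0.107, 0.045, -0.0, -0.002, -1.57],
[-0.1, 0.094, -0.107, 0.045, -0.0, -0.002, -1.57],
[-0.1, 0.094, -0.107, 0.045, -0.0, -0.002, -1.57]]
```

View pics/w18.png

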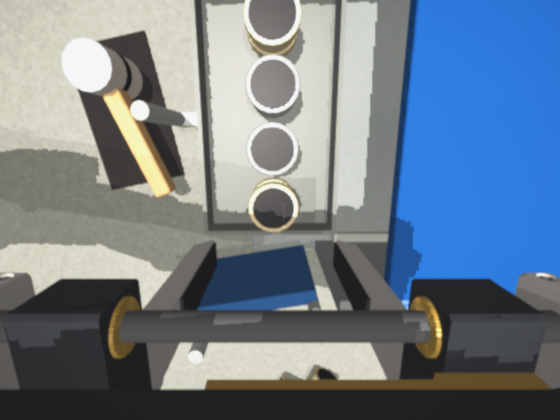

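View pics/s8.png

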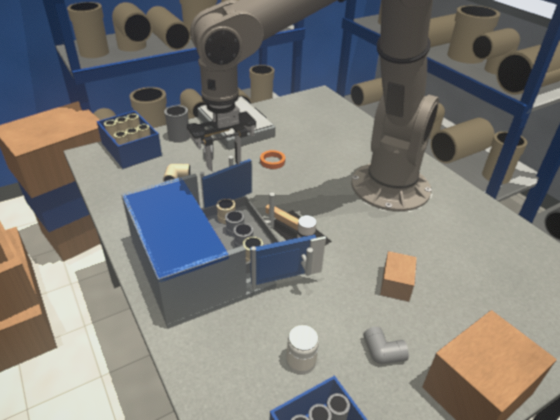

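All four stand upright in a row in the tray. Back to the tray pull.

Request:
{"api": "move_arm", "payload": {
  "targets": [
    [-0.1,0.019,-0.021,-0.002,0,0,-0.157],
    [-0.1,0.038,-0.043,-0.004,0,0,-0.314],
    [-0.1,0.056,-0.064,-0.006,0,0,-0.471],
    [-0.1,0.075,-0.086,-0.008,0,0,-0.628],
    [-0.1,0.094,-0.107,-0.01,0,0,-0.785],
    [-0.1,0.094,-0.107,-0.01,0,0,-0.942],
    [-0.1,0.094,-0.107,-0.01,0,0,-1.099],
    [-0.1,0.094,-0.107,-0.01,0,0,-1.256],
    [-0.1,0.094,-0.107,-0.01,0,0,-1.413],
    [-0.1,0.094,-0.107,-0.01,0,0,-1.57],
    [-0.1,0.094,-0.107,0.017,0,-0.002,-1.57],
    [-0.1,0.094,-0.107,0.045,0,-0.002,-1.57],
    [-0.1,0.094,-0.107,0.045,0,-0.002,-1.57]
  ]
}}

```text
time: 56.82
position: [0.513, 0.031, 0.2024]
eef_rot: [[-0.999, 0.053, -0.005], [0.053, 0.999, -0.002], [0.005, -0.002, -1.0]]
wrist_force: [0.4, 0.2, 0.7]
opening: 0.0516
```

```bash
python3 - <<'E'
from h import *
st(); f,c=save('wrist','w19.png'); print(proj(c,[.5145,.0315,.181]))
plan([[.5145,.0315,.137,87]],-0.1,hold=0)
E
```

```text
t 56.83 p [0.513  0.031  0.2024] az 87.0 F [0.4 0.2 0.7] T [0.02 0.02 0.02] op 0.0516 q [-0.57  0.17  0.43  1.98 -0.08  1.01  1.42] tilt [-0.005 -0.002 -1.   ]
[274.89375542 243.94432967]
2 rows; from [0.5139 0.0311 0.2039] 87.0
[[-0.1, -0.0, 0.0, 0.033, -0.001, -0.003, -0.0],
[-0.1, -0.001, 0.001, 0.067, -0.001, -0.003, -0.001]]
```

View pics/w19.png

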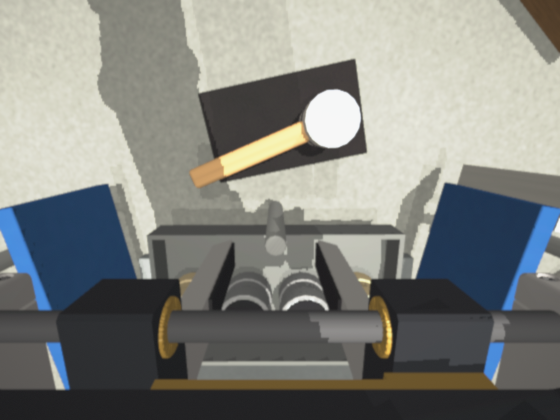

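Bar top at (276,244), as predicted. Grip it and slide the tray in smoothly.

Request:
{"api": "move_arm", "payload": {
  "targets": [
    [-0.1,0,0.001,0.033,0,-0.003,0],
    [-0.1,-0.001,0.001,0.067,0,-0.003,0],
    [1,-0.001,0.001,0.067,0,-0.003,0],
    [1,-0.001,0.001,0.067,0,-0.003,0],
    [1,-0.001,0.001,0.067,0,-0.003,0],
    [1,-0.001,0.001,0.067,0,-0.003,0],
    [1,-0.001,0.001,0.067,0,-0.003,0],
    [1,-0.001,0.001,0.067,0,-0.003,0],
    [1,-0.001,0.001,0.067,0,-0.003,0]
  ]
}}

```text
time: 58.0
position: [0.5163, 0.0313, 0.1388]
eef_rot: [[-0.999, 0.054, 0.004], [0.054, 0.999, -0.001], [-0.004, -0.001, -1.0]]
wrist_force: [-1.3, -5.8, 7.5]
opening: 0.0154
```

Request:
{"api": "move_arm", "payload": {
  "targets": [
    [1,-0.003,0,0,0,0,0],
    [1,-0.008,0,0,0,0,0],
    [1,-0.016,0,0,0,0,0],
    [1,-0.026,0,0,0,0,0],
    [1,-0.037,0,0,0,0,0],
    [1,-0.049,0,0,0,0,0],
    [1,-0.061,0,0,0,0,0],
    [1,-0.073,0,0,0,0,0],
    [1,-0.085,0,0,0,0,0],
    [1,-0.097,0,0,0,0,0],
    [1,-0.109,0,0,0,0,0],
    [1,-0.121,0.001,0,0,0,0],
    [1,-0.133,0.001,0,0,0,0],
    [1,-0.145,0.001,0,0,0,0],
    [1,-0.156,0.001,0,0,0,0],
    [1,-0.165,0.001,0,0,0,0],
    [1,-0.172,0.001,0,0,0,0],
    [1,-0.177,0.001,0,0,0,0],
    [1,-0.18,0.001,0,0,0,0],
    [1,-0.181,0.001,0,0,0,0]
  ]
}}

```text
time: 60.5
position: [0.6961, 0.0225, 0.1389]
eef_rot: [[-0.999, 0.054, 0.001], [0.054, 0.999, -0.001], [-0.002, -0.001, -1.0]]
wrist_force: [-10.1, -4.7, 9.3]
opening: 0.0158
```

```bash
python3 - <<'E'
from h import *
st()
E
```

```text
t 60.5 p [0.6961 0.0225 0.1389] az 86.9 F [-10.1  -4.7   9.3] T [-1.    2.26  0.02] op 0.0158 q [-0.4   0.55  0.4   1.63 -0.24  1.01  1.59] tilt [ 0.001 -0.001 -1.   ]
```

Pressing the stop with 10 N, so the tray is home. Release, lift, withdraw to the right and check.

Request:
{"api": "move_arm", "payload": {
  "targets": [
    [-0.1,0,0,0,0,0,0],
    [-0.1,0,0,0,0,0,0],
    [-0.1,0,0,0,0,0,0],
    [-0.1,0,0,0,0,0,0],
    [-0.1,0,0,-0.06,0,0,0],
    [-0.1,0,0,-0.12,0,0,0],
    [-0.1,0,0,-0.16,0,0,0],
    [-0.1,0,0,-0.16,0,0,0]
  ]
}}

```text
time: 61.5
position: [0.6975, 0.0236, 0.302]
eef_rot: [[-0.999, 0.053, 0.008], [0.053, 0.999, 0.001], [-0.008, 0.001, -1.0]]
wrist_force: [0.5, -0.5, -1.2]
opening: 0.0515
```

```bash
python3 - <<'E'
from h import *
st(); f,c=save('wrist','w20.png')
plan([[.55,.30,.30,87]],-0.1)
E
```

```text
t 61.5 p [0.6975 0.0236 0.302 ] az 87.0 F [ 0.5 -0.5 -1.2] T [ 0.03 -0.02 -0.04] op 0.0515 q [-0.43  0.42  0.44  1.45 -0.18  1.3   1.54] tilt [ 0.008  0.001 -1.   ]
7 rows; from [0.6967 0.0237 0.2996] 87.0
[[-0.1, 0.023, 0.038, -0.0, 0.0, 0.005, -0.0],
[-0.1, 0.046, 0.077, -0.0, 0.0, 0.005, -0.0],
[-0.1, 0.069, 0.115, -0.0, 0.0, 0.005, -0.0],
[-0.1, 0.092, 0.153, -0.001, 0.0, 0.005, -0.0],
[-0.1, 0.115, 0.192, -0.001, 0.0, 0.005, -0.0],
[-0.1, 0.138, 0.23, -0.001, 0.0, 0.005, -0.0],
[-0.1, 0.161, 0.268, -0.001, 0.0, 0.005, -0.0]]
```

View pics/w20.png

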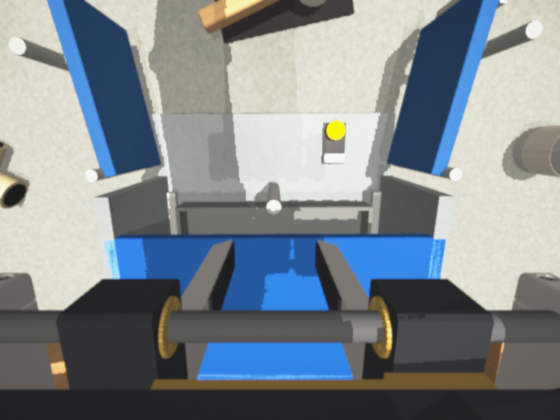

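The tray pull is home at (274,206), both leaves are open and the pin is down. The couplings are hidden under the roof, so I'll back off and tilt the wrist camera to look inside.

Request:
{"api": "move_arm", "payload": {
  "targets": [
    [-0.1,0.04,0,0,0,0,0],
    [-0.1,0.08,0,0,0,0,0],
    [-0.1,0.12,0,0,0,0,0],
    [-0.1,0.15,0,0,0,-0.1,0],
    [-0.1,0.18,0,0,0,-0.25,0],
    [-0.1,0.18,0,0,0,-0.4,0],
    [-0.1,0.18,0,0,0,-0.5,0],
    [-0.1,0.18,0,0,0,-0.6,0],
    [-0.1,0.18,0,0,0,-0.6,0],
    [-0.1,0.18,0,0,0,-0.6,0]
  ]
}}

```text
time: 62.8
position: [0.5166, 0.0331, 0.2977]
eef_rot: [[-0.824, 0.053, 0.564], [0.044, 0.999, -0.03], [-0.565, -0.0, -0.825]]
wrist_force: [0.2, -0.1, 0.3]
opening: 0.0516
```

```bash
python3 - <<'E'
from h import *
st(); f,c=save('wrist','w21.png')
E
```

```text
t 62.8 p [0.5166 0.0331 0.2977] az 86.9 F [ 0.2 -0.1  0.3] T [ 0.08  0.51 -0.01] op 0.0516 q [-0.59 -0.27  0.19  2.29  0.52  0.62  0.78] tilt [ 0.564 -0.03  -0.825]
```

View pics/w21.png

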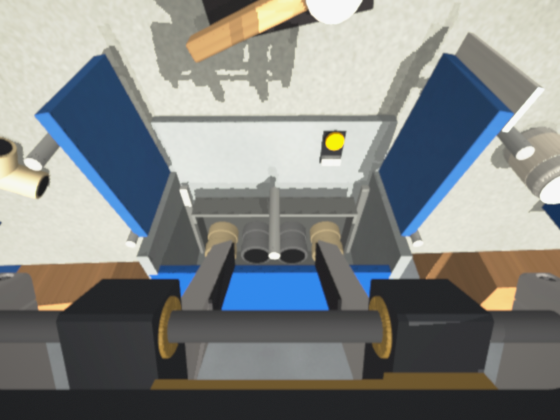

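All four couplings are seen upright inside, in a row at about (222..325, 240). Last checks: leaf angles, tray pull, mallet and bystanders.

```bash
python3 - <<'E'
from h import *
from scipy.spatial.transform import Rotation
c=get_calibration('wrist')
ax=np.array([.9988,-.049]);ay=np.array([.049,.9988])
for n,pu,hi,sg,off in(('left',(525,153),(416,241),1,(.038,.143)),('right',(35,162),(135,241),-1,(.038,.131))):
    p=onz(c,*pu,.175)[:2];h=onz(c,*hi,.175)[:2];d=p-h
    x,y=d@ax,(d@ay)*sg   # closed: (-.038,-.143)
    print(n,np.round(p,3),np.round(h,3),'angle',(np.arctan2(-off[1],-off[0])-np.arctan2(y,x))%(2*np.pi))
print('tray pull',onz(c,275,256,.181))
f,c=save('scene','s9.png'); f,c=save('top','t6.png'); st()
E
```

```text
left [0.543 0.269] [0.68  0.208] angle 1.6791285230941675
right [ 0.528 -0.201] [ 0.66  -0.156] angle 1.662755304728682
tray pull [0.69597189 0.024019   0.181     ]
t 62.95 p [0.517  0.0333 0.2979] az 86.9 F [-1.7  0.6  0.7] T [-0.01  0.47  0.01] op 0.052 q [-0.59 -0.27  0.19  2.29  0.52  0.62  0.78] tilt [ 0.565 -0.03  -0.825]
```

View pics/t6.png

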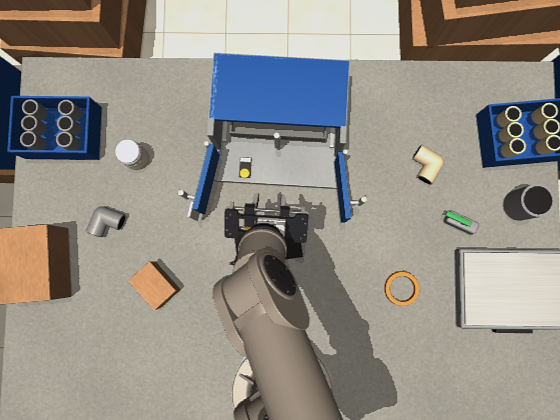

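View pics/s9.png

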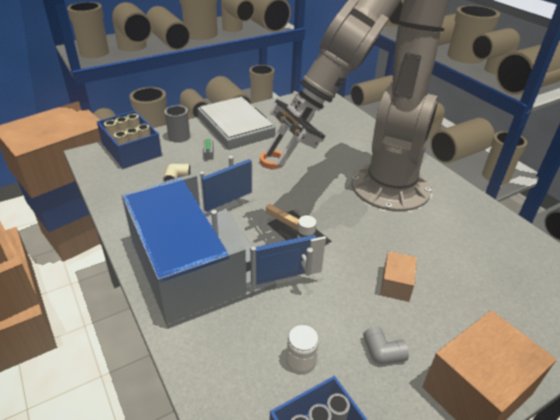

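Leaves at about 1.7 rad, tray home, mallet upright on the mat, bystanders unmoved. Handing in.

```bash
python3 -c "
from workcell import sign_off
print(sign_off())"
```

```text
the job is handed in; nothing more can be done
None
```

I finished the whole job and handed it in at about 63 s; the hand-in reports no verdict.

I drove the pin down with the mallet, stood the mallet back on its mat, opened the left leaf and then the right, and drew the tray out. I then stood all four couplings upright in a row and slid the tray home. One coupling, the left cream one, was knocked aside on the way; I re-measured it and picked it up from its new place.

| Last check | What it showed |
|---|---|
| Catch | Bottomed at 24 N; the pin's place in the picture matches fully down |
| Leaves | About 1.75 rad from the arm's own motion, about 1.67 rad from the picture; both above 1.4 |
| Tray | Pushed against its stop; pull bar seen at x 0.696 m, 0.694 m when I first gripped it at home |
| Couplings | All four seen upright under the roof with the wrist camera tilted in |
| Mallet | Upright on its mat, head within about 2 mm of its first position when put down |
| Other things on the table | By eye they look where they started; not measured again |

No check failed. The only disagreement was the two leaf-angle estimates, which differ by about 0.08 rad.

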